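Fetch the reference cell from behind the jars

ROBOT

A 6-joint arm with a two-finger parallel gripper is mounted at the origin on the work surface. World frame = base frame: x ahead of the robot, y to its left, z up, the work surface at z = 0. Lengths are in mm, angles in rad, forces in N, time in s.
With the tool pointing down it reaches from about 350 to 875 mm from the base axis. Payload 4.2 kg.
Tool frame: the origin (TCP) lies on the centre line of the jaws, within the pads' length; the fingertips stand 14 mm ahead of it and the grasp point (between the pads) lies 5 mm behind it (tcp_to_tips is the distance from the TCP to the fingertips, in mm); z points along the fingers, y is the direction in which the jaws open and shut (so a half turn about z gives the same grasp; the last joint's range is limited). The gripper opens to 85 mm and grips with 20 to 120 N. Pads are 22 mm wide; open, the fingers measure 114 mm over their backs; the gripper's body (76 mm by 85 mm) begins 54 mm behind the grasp point. The pads swing forward as they close: fully open they stand 13 mm farther back than shut.
Start: joints at [-0.85, 0.385, 0.008, 0, -1.194, -0.259], TCP at [278.486, -559.504, 245.312] pointing down, gripper open.
Joint ranges: [-3.14, 3.14], [-1.21, 2.06], [-1.07, 1.41], [-3.16, 2.05], [-2.99, -0.16], [-3.1, 3.1]. Speed limits (rad/s): [2.79, 2.79, 3.14, 3.14, 3.14, 3.14].

INTERFACE

Orientations are given as a unit quaternion [x, y, z, w].
In Python, from bench import read_state, get_image, job_done, tcp_to_tips gives the robot as it stands. The module is installed in compiled form; this text tells all that it offers.
- The arm moves only by the tool play_rows, never from a script. Its argument "targets" is a list of rows, each an object of numbers: "gripper": the gripper's target within -1 to 1 (shut at 1, half-way at 0, fully open at -1); "tx", "ty", "tz": the shift along the tool's x, y, z scaled (see below); "spin": the turn about the tool's z scaled (see below). A call has 1 to 12 rows; each row is the pose to reach, as a shift and turn from the pose commanded when the call began, along the tool's axes at that moment; what a row does not reach only later rows make up. The controller multiplies each number of a shift by 0.25 m and each number of a turn by pi/4 rad. A row lasts 1/8 s, in which the tool goes at most 62.5 mm and 10.7 degrees, less where a joint would pass 70% of its speed; a pose out of reach is approached as far as the arm can. A call with a number of a shift or a turn outside -1 to 1 is refused whole. A call with a gripper value outside its range is refused whole. The fingers move at their own pace and stop on an object; the grip force is fixed at half the most. Time passes only in rows, so rows that repeat a pose let the fingers close. It gives the time, the measured TCP pose, the force and the opening at its end, in the units of the state.
- read_state(): the state, without advancing time (a new reading comes with each control period).
- get_image(name): name is "scene" or "top" or "wrist"; returns a dict with "frame" (400x640x3 uint8, red, green, blue), "depth" (400x640 float32, mm along the optical axis (not along the pixel's ray), 0 where there is no reading), "mtx" (3x3 intrinsics, pixels), "k1" (the pictures are not rectified: a ray, as slopes to the right and down, at radius r is drawn at 1 + k1 r^2 times it, then the intrinsics apply), "world_to_cam" (4x4, takes a point from world to camera coordinates). Camera axes: x right, y up, looking along -z (the intrinsics and any distortion apply to the point x, -y, -z); pixel columns grow to the right and rows downward; lengths in mm; the calibration is good to about 2 mm. A picture is of the moment at which its call begins.
- job_done(): hands the job in, once; it reports no verdict.
The state is a dict: "clock": time; "joints": joint angles; "joint_vel": joint speeds; "joint_efforts": joint torques, N m; "position": TCP position; "ee_rot": TCP orientation; "contact_force": force on the tool from outside, world axes, zero at the start; "wrist_torque": the same for the moment, N m; "gripper_width": finger opening in mm.
Only numpy, scipy, OpenCV 4.12 (cv2) and the standard library are available. Lean on these libraries where they do the work, as an engineer would, in place of code of your own. Each camera call takes 0.05 s, during which the arm holds its last target.

TASK

The red-topped steel reference cell stands behind three capped jars: first clear all three jars into the empty grey side tray, then set the cell upright in the round seat of the white analyser stage, and only then put each jar back in the middle of the pad of its own cap colour. Keep everything upright, set things down rather than dropping them, and leave the amber vial where it stands.

Things in the scene. Friction and masses are not known exactly. Their poses are not given: they have to be found in the camera images.
- jar_blue_center (a point): white round jar with a blue cap, 110 mm tall, 0.18 kg: body 54 mm diameter up to 66 mm, neck 34 mm, cap 40 mm diameter from 80 to 110 mm. This point: on its axis, 55 mm above the underside; the cap's middle is 40 mm higher. Starts on its colour's pad, 72 mm from the next jar: take it by the cap, fingers closing across the row (cell and vial behind are far lower).
- jar_green_center (a point): white round jar with a green cap, 110 mm tall, 0.18 kg: body 54 mm diameter up to 66 mm, neck 34 mm, cap 40 mm diameter from 80 to 110 mm. This point: on its axis, 55 mm above the underside; the cap's middle is 40 mm higher. Starts on its colour's pad, 72 mm from the next jar: take it by the cap, fingers closing across the row (cell and vial behind are far lower).
- jar_yellow_center (a point): white round jar with a yellow cap, 110 mm tall, 0.18 kg: body 54 mm diameter up to 66 mm, neck 34 mm, cap 40 mm diameter from 80 to 110 mm. This point: on its axis, 55 mm above the underside; the cap's middle is 40 mm higher. Starts on its colour's pad, 72 mm from the next jar: take it by the cap, fingers closing across the row (cell and vial behind are far lower).
- cell_center (a point): reference cell: squat steel cylinder with a red top, 44 mm diameter, 44 mm tall, about 0.25 kg, standing on the aluminium plate close behind the row of jars, 62 mm behind the line of the jars' axes. This point is its centre, 22 mm above its underside. The vial stands 100 mm beside it, parallel to the row.
- vial_center (a point): amber glass vial with a white cap, 36 mm diameter, 46 mm tall, standing behind the jars beside the reference cell; not to be disturbed. This point is its centre, 23 mm above its underside.
- pad_blue: fixed round blue pad, 70 mm diameter and 2 mm thick, on the aluminium plate (8 mm thick, 175 by 230 mm, with a rim 8 mm high along its far edge); one of three pads in a row, 72 mm apart, in an order that changes. Origin: centre of its underside, which is 8 mm above the bench; the blue-capped jar's home.
- pad_green: fixed round green pad, 70 mm diameter and 2 mm thick, on the aluminium plate (8 mm thick, 175 by 230 mm, with a rim 8 mm high along its far edge); one of three pads in a row, 72 mm apart, in an order that changes. Origin: centre of its underside, which is 8 mm above the bench; the green-capped jar's home.
- pad_yellow: fixed round yellow pad, 70 mm diameter and 2 mm thick, on the aluminium plate (8 mm thick, 175 by 230 mm, with a rim 8 mm high along its far edge); one of three pads in a row, 72 mm apart, in an order that changes. Origin: centre of its underside, which is 8 mm above the bench; the yellow-capped jar's home.
- tray: empty grey side tray, fixed, 250 mm (its x axis) by 110 mm (its y axis), walls 4 mm thick, 14 mm high, floor 4 mm thick; on the left or right of the plate. Origin: centre of its underside, on the bench; z up. Holds the three jars in a row along its x axis.
- seat (a point): round seat on the white analyser stage, a fixed low box on the other side of the plate from the tray: a dark cup with a red rim line, inside diameter 72 mm, lip 4 mm above its floor. This point: centre of the cup's floor, 38 mm above the bench. A raised panel with black knobs (up to 93 mm above the bench) begins 100 mm beyond the seat, away from the robot.

How it is judged:
By the outcome, as a careful person would: the job done as asked, in the order asked, and still so for the second after the job is handed in, with the robot touching nothing.
It also fails if it takes over 131 s, if anything falls off the work surface, if the arm or the gripper's body presses on something with over 40 N, if the wrist force passes 120 N, or if a joint passes its speed limit or range.

## Working session

There is one attempt and no reset: what is moved stays moved. The work goes in short steps, Python scripts to look and compute and a tool call to move; the robot and the scene stay as the last step left them, time stands still between calls to the robot, and variables do not carry over. Pictures are saved under pics/ and viewed, and the job is handed in when it is done.

Besides the shell and the picture viewer there is one more tool, called after "Request:" in YAML: its name, and indented under it one key for each argument. play_rows: Moves the arm, as the interface text tells. Its arguments: {"type":"object","properties":{"targets":{"type":"array","items":{"type":"object","properties":{"gripper":{"type":"number"},"tx":{"type":"number","minimum":-1,"maximum":1},"ty":{"type":"number","minimum":-1,"maximum":1},"tz":{"type":"number","minimum":-1,"maximum":1},"spin":{"type":"number","minimum":-1,"maximum":1}}}}},"required":["targets"]}

```bash
mkdir -p pics
python3 - <<'E'
from bench import read_state,get_image,tcp_to_tips
import cv2,numpy as np
s=read_state(); print(s); print(tcp_to_tips() if callable(tcp_to_tips) else tcp_to_tips)
for n in ("scene","top","wrist"):
    d=get_image(n); cv2.imwrite(f"pics/{n}0.png",d["frame"][:,:,::-1]); print(n,d["mtx"],d["k1"],np.round(d["world_to_cam"],3).tolist())
E
```

```text
{'clock': 0.0, 'joints': array([-8.50442429e-01,  3.85547558e-01,  6.59262558e-03, -4.97815516e-04,
       -1.19399746e+00, -2.58581323e-01]), 'joint_vel': array([ 8.89786858e-05, -8.79197148e-04,  1.02450047e-03, -1.16066233e-03,
       -9.45653655e-05,  4.62979275e-04]), 'joint_efforts': array([ 6.50306411e-04, -3.92289734e+01,  1.88401204e+01,  4.18607041e+00,
       -4.63710501e-03, -7.36900802e-06]), 'position': array([ 278.2107272 , -559.02941583,  244.21416813]), 'ee_rot': array([-2.28750845e-01,  9.73484379e-01,  1.06022465e-03, -3.02661221e-04]), 'contact_force': array([ 0.08901618,  0.3351222 , -0.51026362]), 'wrist_torque': array([ 0.01677123,  0.04311617, -0.01579623]), 'gripper_width': 85.31147991216622}
14.0
scene [[495.55719891   0.         327.09207106]
 [  0.         495.55719891 201.05858108]
 [  0.           0.           1.        ]] 0.01095085475481563 [[-0.176, 0.984, 0.003, 102.155], [-0.694, -0.126, 0.709, 353.851], [0.698, 0.122, 0.705, -1682.775], [0.0, 0.0, 0.0, 1.0]]
top [[468.68836008   0.         312.45797009]
 [  0.         468.68836008 197.91165982]
 [  0.           0.           1.        ]] -0.08901953238993345 [[0.021, -0.999, 0.024, -26.072], [0.991, 0.024, 0.13, -568.199], [-0.131, 0.021, 0.991, -948.127], [0.0, 0.0, 0.0, 1.0]]
wrist [[283.93631103   0.         326.54902225]
 [  0.         283.93631103 200.46627324]
 [  0.           0.           1.        ]] -0.05148476380422048 [[-0.446, 0.895, 0.004, 622.442], [-0.853, -0.424, -0.303, 40.0], [-0.27, -0.138, 0.953, -381.226], [0.0, 0.0, 0.0, 1.0]]
```

View pics/top0.png

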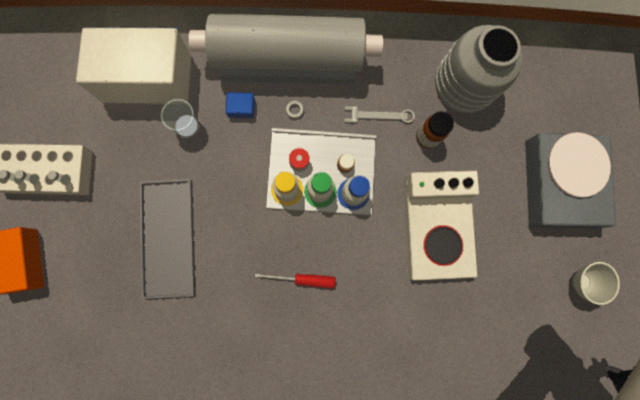

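View pics/scene0.png

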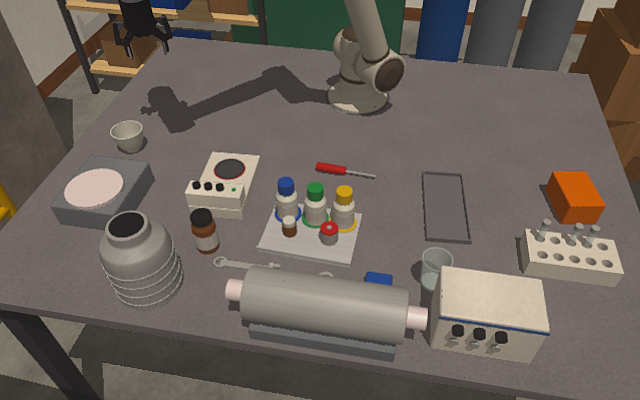

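```bash
cat > h.py <<'E'
from bench import read_state,get_image
import cv2,numpy as np
def rays(d,px):
    px=np.asarray(px,float).reshape(-1,1,2); k=np.array([d["k1"],0,0,0,0],float)
    u=cv2.undistortPoints(px,d["mtx"],k,None,None)[:,0]
    R=d["world_to_cam"][:3,:3];t=d["world_to_cam"][:3,3]
    v=np.c_[u[:,0],-u[:,1],-np.ones(len(u))]
    return -R.T@t, v@R, v
def onplane(d,px,z):
    c,w,_=rays(d,px); return c+w*((z-c[2])/w[:,2:3])
def project(d,P):
    P=np.asarray(P,float).reshape(-1,3);R=d["world_to_cam"][:3,:3];t=d["world_to_cam"][:3,3]
    q=P@R.T+t; q=q*[1,-1,-1]
    return cv2.projectPoints(q.reshape(-1,1,3),np.zeros(3),np.zeros(3),d["mtx"],np.array([d["k1"],0,0,0,0],float))[0][:,0]
def cloud(d):
    H,W=d["depth"].shape; uu,vv=np.meshgrid(np.arange(W),np.arange(H))
    c,w,_=rays(d,np.c_[uu.ravel(),vv.ravel()]); P=c+w*d["depth"].reshape(-1,1)
    P[d["depth"].ravel()<=0]=np.nan
    return P.reshape(H,W,3)
def hue(d,lo,hi,s=110,v=40):
    h=cv2.cvtColor(d["frame"],cv2.COLOR_RGB2HSV)
    m=(h[...,1]>=s)&(h[...,2]>=v)
    return m&((h[...,0]>=lo)&(h[...,0]<=hi) if lo<=hi else (h[...,0]>=lo)|(h[...,0]<=hi))
H={'yellow':(18,33),'green':(45,85),'blue':(100,125),'red':(172,8)}
def ext(P):
    r=cv2.minAreaRect(P[:,:2].astype(np.float32)); return np.round(r[0],1),np.round(r[1],1)
E
python3 - <<'E'
from h import *
for n,roi in (("top",(120,215,260,380)),("scene",(170,265,255,365))):
    d=get_image(n);C=cloud(d);box=np.zeros(C.shape[:2],bool);box[roi[0]:roi[1],roi[2]:roi[3]]=1
    for c,(a,b) in H.items():
        m=hue(d,a,b)&box; z=C[...,2]; zt=52 if c=='red' else 120
        for lab,zz in (('top',zt),('pad',10)):
            k=m&(np.abs(z-zz)<6)
            if k.sum()<8: continue
            v,u=np.nonzero(k);Q=onplane(d,np.c_[u,v],zz); hull=cv2.minEnclosingCircle(Q[:,:2].astype(np.float32))
            print(n,c,lab,k.sum(),'z',np.round(np.median(C[k][:,2]),1),'mean',Q.mean(0).round(1),'circ',np.round(hull[0],1),round(hull[1],1))
d=get_image("top");C=cloud(d);z=C[...,2]
# seat
h=hue(d,172,8,s=100);h[:200]=0;h[:,:400]=0;h[:,490:]=0;h[270:]=0
v,u=np.nonzero(h);Q=onplane(d,np.c_[u,v],42);e=cv2.fitEllipse(Q[:,:2].astype(np.float32));print('seat',e,np.nanmedian(C[h],0))
print('seat floor z',C[245,443],'stage',C[270,430])
# tray: dark contour
g=cv2.cvtColor(d["frame"],cv2.COLOR_RGB2GRAY)
for p in [(167,200),(167,238),(167,280),(150,230),(130,230),(180,190)]: print(p,C[p[1],p[0]].round(1),g[p[1],p[0]])
k=(z>8)&(z<22);k[:170]=0;k[310:]=0;k[:,:130]=0;k[:,205:]=0
k=cv2.morphologyEx(k.astype(np.uint8),cv2.MORPH_OPEN,np.ones((2,2)));v,u=np.nonzero(k);Q=onplane(d,np.c_[u,v],14);print(len(u),cv2.minAreaRect(Q[:,:2].astype(np.float32)))
cv2.imwrite('pics/tray.png',cv2.resize(d["frame"][165:310,120:215,::-1],None,fx=4,fy=4))
cv2.imwrite('pics/row.png',cv2.resize(d["frame"][120:220,260:385,::-1],None,fx=6,fy=6))
E
```

```text
top yellow top 316 z 120.5 mean [589.1  43.2 120. ] circ [589.3  42.9] 19.7
top yellow pad 212 z 10.3 mean [576.2  37.8  10. ] circ [590.1  42.4] 34.8
top green top 293 z 120.6 mean [589.  -27.7 120. ] circ [589.  -27.9] 18.9
top green pad 128 z 10.6 mean [570.9 -28.5  10. ] circ [586.4 -29.8] 32.9
top blue top 287 z 120.4 mean [ 583.9 -101.5  120. ] circ [ 584.2 -101.3] 19.0
top blue pad 121 z 10.7 mean [572.2 -86.7  10. ] circ [ 583.8 -101.1] 33.0
top red top 295 z 52.5 mean [650.8  17.8  52. ] circ [650.7  17.5] 21.4
scene yellow top 180 z 121.2 mean [593.2  43.6 120. ] circ [593.5  43.2] 23.0
scene yellow pad 82 z 12.1 mean [597.8  50.6  10. ] circ [538.6  30.5] 86.0
scene green top 175 z 121.2 mean [594.2 -27.7 120. ] circ [594.1 -27.6] 23.5
scene green pad 63 z 11.5 mean [600.2 -39.8  10. ] circ [536.9 -42. ] 83.8
scene blue top 173 z 121.6 mean [ 589.3 -101.7  120. ] circ [ 588.6 -100.2] 24.1
scene blue pad 60 z 12.3 mean [588.9 -99.8  10. ] circ [ 534.3 -117.7] 80.5
scene red top 184 z 53.7 mean [653.6  17.2  52. ] circ [652.7  18.1] 23.1
scene red pad 46 z 13.3 mean [431.9 -17.2  10. ] circ [509.9 -18.5] 113.3
seat ((475.02850341796875, -289.1534423828125), (80.55179595947266, 80.98799133300781), 92.22457122802734) [ 476.08392767 -284.47210904   39.23260106]
seat floor z [ 475.28210825 -290.14965232   37.81729612] stage [ 422.63544003 -262.72877053   35.02355429]
(167, 200) [560.7 302.3   4.7] 129
(167, 238) [478.3 296.8   6.8] 121
(167, 280) [389.1 291.7   7.8] 117
(150, 230) [494.6 335.4   5. ] 124
(130, 230) [ 4.936e+02  3.813e+02 -4.000e-01] 105
(180, 190) [583.2 274.7   6. ] 128
828 ((475.93670654296875, 294.87554931640625), (249.71270751953125, 112.57161712646484), 4.222513198852539)
```

```bash
cat > plan.py <<'E'
import sys,numpy as np
from bench import read_state
from scipy.spatial.transform import Rotation as R
def plan(x,y,z,yaw=None):
    s=read_state();M=R.from_quat(s["ee_rot"]).as_matrix();p=np.array(s["position"])
    ya=np.degrees(np.arctan2(M[1,1],M[0,1])); d=np.array([x,y,z])-p
    t=M.T@d/250; dy=0 if yaw is None else (yaw-ya+90)%180-90
    print('clock %.2f pos %s yaw %.1f j6 %.2f w %.1f tilt %.2f'%(s["clock"],p.round(1),ya,s["joints"][5],s["gripper_width"],np.degrees(np.arccos(-M[2,2]))))
    print('shift tx %.3f ty %.3f tz %.3f spin %.3f (turn %.1f deg) rows %.1f'%(*t,-np.radians(dy)/(np.pi/4),dy,max(np.linalg.norm(d)/62.5,abs(dy)/10.7)))
if __name__=="__main__": plan(*map(float,sys.argv[1:]))
E
python3 plan.py 440 -260 245; python3 plan.py 589.3 43 235 178
```

```text
clock 0.30 pos [ 278.4 -559.4  245. ] yaw 116.5 j6 -0.26 w 85.2 tilt 0.04
shift tx -1.112 ty 0.784 tz 0.000 spin -0.000 (turn 0.0 deg) rows 5.4
clock 0.30 pos [ 278.4 -559.4  245. ] yaw 116.5 j6 -0.26 w 85.2 tilt 0.04
shift tx -2.187 ty 1.603 tz 0.041 spin -1.368 (turn 61.5 deg) rows 10.8
```

View pics/row.png

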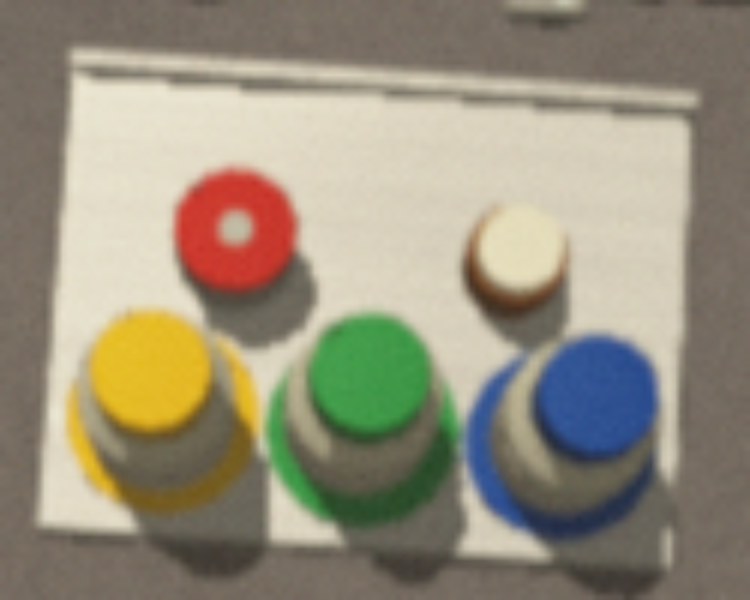

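View pics/tray.png

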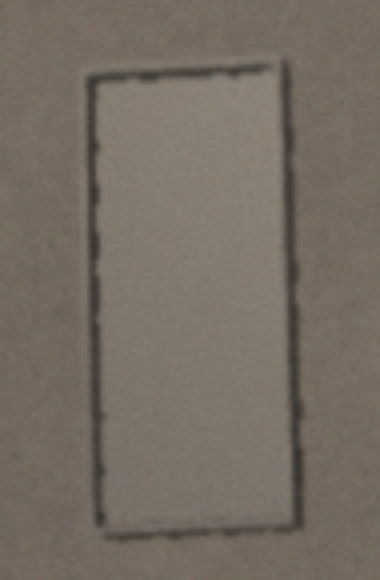

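Request:
play_rows:
  targets:
    - {"tx": -0.25, "ty": 0.18, "gripper": -1}
    - {"tx": -0.5, "ty": 0.36, "gripper": -1}
    - {"tx": -0.73, "ty": 0.53, "spin": -0.2, "gripper": -1}
    - {"tx": -0.73, "ty": 0.53, "spin": -0.4, "gripper": -1}
    - {"tx": -0.73, "ty": 0.53, "spin": -0.4, "gripper": -1}

```text
invalid input
```

```bash
python3 plan.py 589.3 43 180 178
```

```text
clock 0.30 pos [ 278.4 -559.4  245. ] yaw 116.5 j6 -0.26 w 85.2 tilt 0.04
shift tx -2.187 ty 1.603 tz 0.261 spin -1.368 (turn 61.5 deg) rows 10.9
```

Request:
play_rows:
  targets:
    - {"tx": -0.2, "ty": 0.15, "tz": 0, "spin": -0.1, "gripper": -1}
    - {"tx": -0.4, "ty": 0.29, "tz": 0, "spin": -0.2, "gripper": -1}
    - {"tx": -0.6, "ty": 0.44, "tz": 0, "spin": -0.4, "gripper": -1}
    - {"tx": -0.8, "ty": 0.58, "tz": 0, "spin": -0.6, "gripper": -1}
    - {"tx": -1, "ty": 0.73, "tz": 0, "spin": -0.7, "gripper": -1}
    - {"tx": -1, "ty": 0.73, "tz": 0, "spin": -0.7, "gripper": -1}

```text
clock: 1.05
position: [422.7, -281.6, 245.7]
ee_rot: [-0.487, 0.873, -0.0, 0.0]
contact_force: [-0.4, -0.2, 0.2]
gripper_width: 85.3
```

```bash
python3 plan.py 589.3 43 180 178
```

```text
clock 1.05 pos [ 422.7 -281.6  245.7] yaw 148.3 j6 -0.28 w 85.3 tilt 0.06
shift tx -1.455 ty 0.114 tz 0.264 spin -0.659 (turn 29.7 deg) rows 5.9
```

Request:
play_rows:
  targets:
    - {"tx": -0.22, "ty": 0.02, "tz": 0, "spin": -0.2, "gripper": -1}
    - {"tx": -0.45, "ty": 0.04, "tz": 0, "spin": -0.4, "gripper": -1}
    - {"tx": -0.7, "ty": 0.06, "tz": 0.1, "spin": -0.6, "gripper": -1}
    - {"tx": -0.9, "ty": 0.08, "tz": 0.15, "spin": -0.66, "gripper": -1}
    - {"tx": -1, "ty": 0.1, "tz": 0.2, "spin": -0.66, "gripper": -1}
    - {"tx": -1, "ty": 0.1, "tz": 0.2, "spin": -0.66, "gripper": -1}

```text
clock: 1.8
position: [532.3, -59.0, 194.0]
ee_rot: [-0.693, 0.721, 0.001, -0.001]
contact_force: [-0.5, -0.1, 0.4]
gripper_width: 85.4
```

```bash
python3 plan.py 589.3 43 150 178
```

```text
clock 1.80 pos [532.3 -59.  194. ] yaw 177.7 j6 -0.23 w 85.4 tilt 0.16
shift tx -0.417 ty -0.212 tz 0.175 spin -0.006 (turn 0.3 deg) rows 2.0
```

Request:
play_rows:
  targets:
    - {"tx": -0.2, "ty": -0.1, "tz": 0, "spin": 0, "gripper": -1}
    - {"tx": -0.417, "ty": -0.212, "tz": 0, "spin": 0, "gripper": -1}
    - {"tx": -0.417, "ty": -0.212, "tz": 0.1, "spin": 0, "gripper": -1}
    - {"tx": -0.417, "ty": -0.212, "tz": 0.175, "spin": 0, "gripper": -1}
    - {"tx": -0.417, "ty": -0.212, "tz": 0.175, "spin": 0, "gripper": -1}
    - {"tx": -0.417, "ty": -0.212, "tz": 0.175, "spin": 0, "gripper": -1}

```text
clock: 2.55
position: [590.3, 41.4, 152.8]
ee_rot: [-0.692, 0.722, -0.001, 0.001]
contact_force: [-1.0, 0.1, 0.8]
gripper_width: 85.1
```

```bash
python3 plan.py 589.3 43 100 178
python3 - <<'E'
from h import *
for n in ("wrist","top"):
    d=get_image(n); cv2.imwrite(f"pics/{n}1.png",d["frame"][:,:,::-1])
E
python3 plan.py 589.3 43 100 178
```

```text
clock 2.55 pos [590.3  41.4 152.8] yaw 177.6 j6 -0.39 w 85.1 tilt 0.11
shift tx -0.006 ty 0.005 tz 0.211 spin -0.009 (turn 0.4 deg) rows 0.8
clock 2.65 pos [590.3  41.9 153. ] yaw 177.6 j6 -0.39 w 85.6 tilt 0.14
shift tx -0.004 ty 0.005 tz 0.212 spin -0.009 (turn 0.4 deg) rows 0.8
```

View pics/wrist1.png

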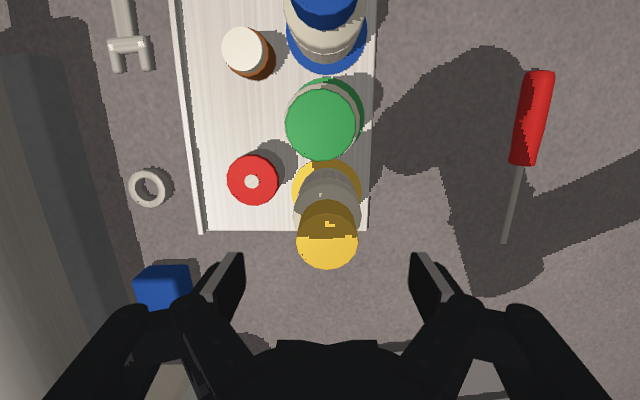

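Request:
play_rows:
  targets:
    - {"tx": -0.004, "ty": 0.004, "tz": 0.1, "spin": 0, "gripper": -1}
    - {"tx": -0.004, "ty": 0.004, "tz": 0.205, "spin": 0, "gripper": -1}
    - {"tx": -0.004, "ty": 0.004, "tz": 0.205, "spin": 0, "gripper": -1}
    - {"tx": -0.004, "ty": 0.004, "tz": 0.205, "spin": 0, "gripper": 1}
    - {"tx": -0.004, "ty": 0.004, "tz": 0.205, "spin": 0, "gripper": 1}
    - {"tx": -0.004, "ty": 0.004, "tz": 0.205, "spin": 0, "gripper": 1}
    - {"tx": -0.004, "ty": 0.004, "tz": 0.205, "spin": 0, "gripper": 1}
    - {"tx": -0.004, "ty": 0.004, "tz": 0.205, "spin": 0, "gripper": 1}

```text
clock: 3.65
position: [589.7, 43.7, 101.8]
ee_rot: [-0.693, 0.721, -0.001, 0.001]
contact_force: [-0.1, -0.1, 5.6]
gripper_width: 38.8
```

```bash
python3 plan.py 555.3 300.9 235 135; python3 plan.py 555.3 300.9 235 -135
```

```text
clock 3.65 pos [589.7  43.7 101.8] yaw 177.7 j6 -0.39 w 38.8 tilt 0.16
shift tx -1.023 ty 0.177 tz -0.533 spin 0.949 (turn -42.7 deg) rows 4.7
clock 3.65 pos [589.7  43.7 101.8] yaw 177.7 j6 -0.39 w 38.8 tilt 0.16
shift tx -1.023 ty 0.177 tz -0.533 spin -1.051 (turn 47.3 deg) rows 4.7
```

Request:
play_rows:
  targets:
    - {"tx": 0, "ty": 0, "tz": -0.1, "spin": 0, "gripper": 1}
    - {"tx": 0, "ty": 0, "tz": -0.25, "spin": 0, "gripper": 1}
    - {"tx": 0, "ty": 0, "tz": -0.4, "spin": 0, "gripper": 1}
    - {"tx": -0.1, "ty": 0.02, "tz": -0.5, "spin": -0.1, "gripper": 1}
    - {"tx": -0.25, "ty": 0.05, "tz": -0.5, "spin": -0.25, "gripper": 1}
    - {"tx": -0.45, "ty": 0.08, "tz": -0.5, "spin": -0.45, "gripper": 1}
    - {"tx": -0.65, "ty": 0.12, "tz": -0.5, "spin": -0.65, "gripper": 1}
    - {"tx": -0.85, "ty": 0.15, "tz": -0.5, "spin": -0.85, "gripper": 1}
    - {"tx": -0.95, "ty": 0.17, "tz": -0.5, "spin": -0.95, "gripper": 1}
    - {"tx": -1, "ty": 0.177, "tz": -0.5, "spin": -0.95, "gripper": 1}
    - {"tx": -1, "ty": 0.177, "tz": -0.5, "spin": -0.95, "gripper": 1}

```text
clock: 5.03
position: [554.2, 295.1, 224.5]
ee_rot: [0.908, -0.42, -0.0, 0.001]
contact_force: [-0.1, 0.2, -1.7]
gripper_width: 38.8
```

```bash
python3 plan.py 555.3 300.9 96
```

```text
clock 5.03 pos [554.2 295.1 224.5] yaw -139.6 j6 -0.04 w 38.8 tilt 0.10
shift tx -0.015 ty -0.019 tz 0.514 spin -0.000 (turn 0.0 deg) rows 2.1
```

Request:
play_rows:
  targets:
    - {"tx": -0.015, "ty": -0.019, "tz": 0.12, "spin": 0, "gripper": 1}
    - {"tx": -0.015, "ty": -0.019, "tz": 0.25, "spin": 0, "gripper": 1}
    - {"tx": -0.015, "ty": -0.019, "tz": 0.38, "spin": 0, "gripper": 1}
    - {"tx": -0.015, "ty": -0.019, "tz": 0.46, "spin": 0, "gripper": 1}
    - {"tx": -0.015, "ty": -0.019, "tz": 0.5, "spin": 0, "gripper": 1}
    - {"tx": -0.015, "ty": -0.019, "tz": 0.508, "spin": 0, "gripper": 1}
    - {"tx": -0.015, "ty": -0.019, "tz": 0.508, "spin": 0, "gripper": 1}

```text
clock: 5.9
position: [556.5, 301.0, 99.3]
ee_rot: [0.908, -0.42, 0.0, -0.001]
contact_force: [-0.3, 0.3, -1.7]
gripper_width: 38.5
```

```bash
python3 plan.py 555.3 300.9 95.8
```

```text
clock 5.90 pos [556.5 301.   99.3] yaw -139.6 j6 -0.05 w 38.5 tilt 0.09
shift tx -0.003 ty 0.004 tz 0.014 spin -0.000 (turn 0.0 deg) rows 0.1
```

Request:
play_rows:
  targets:
    - {"tx": 0, "ty": 0, "tz": 0.007, "spin": 0, "gripper": 1}
    - {"tx": 0, "ty": 0, "tz": 0.014, "spin": 0, "gripper": 1}
    - {"tx": 0, "ty": 0, "tz": 0.014, "spin": 0, "gripper": 1}

```text
clock: 6.28
position: [556.2, 301.3, 95.8]
ee_rot: [0.908, -0.419, 0.0, -0.001]
contact_force: [-0.3, 0.0, 2.1]
gripper_width: 38.9
```

Request:
play_rows:
  targets:
    - {"tx": 0, "ty": 0, "tz": 0, "spin": 0, "gripper": -0.6}
    - {"tx": 0, "ty": 0, "tz": 0, "spin": 0, "gripper": -0.6}
    - {"tx": 0, "ty": 0, "tz": 0, "spin": 0, "gripper": -0.6}
    - {"tx": 0, "ty": 0, "tz": -0.1, "spin": 0, "gripper": -0.6}
    - {"tx": 0, "ty": 0, "tz": -0.25, "spin": 0, "gripper": -0.6}
    - {"tx": 0.1, "ty": 0.1, "tz": -0.25, "spin": 0.1, "gripper": -0.6}
    - {"tx": 0.2, "ty": 0.2, "tz": -0.25, "spin": 0.3, "gripper": -0.8}
    - {"tx": 0.4, "ty": 0.4, "tz": -0.25, "spin": 0.5, "gripper": -0.8}
    - {"tx": 0.6, "ty": 0.5, "tz": -0.25, "spin": 0.7, "gripper": -0.8}
    - {"tx": 0.8, "ty": 0.6, "tz": -0.25, "spin": 0.9, "gripper": -0.8}
    - {"tx": 0.9, "ty": 0.7, "tz": -0.25, "spin": 0.95, "gripper": -0.8}
    - {"tx": 0.9, "ty": 0.7, "tz": -0.25, "spin": 0.95, "gripper": -0.8}

```text
clock: 7.78
position: [568.1, 14.0, 157.2]
ee_rot: [-0.691, 0.723, 0.0, -0.0]
contact_force: [-0.3, 0.4, 1.0]
gripper_width: 77.1
```

```bash
python3 plan.py 589 -27.8 160 178;python3 - <<'E'
from h import *
for n in ("scene",):
    d=get_image(n); cv2.imwrite(f"pics/{n}2.png",d["frame"][:,:,::-1])
E
```

```text
clock 7.78 pos [568.1  14.  157.2] yaw 177.4 j6 -0.35 w 77.1 tilt 0.03
shift tx 0.163 ty -0.091 tz -0.011 spin -0.013 (turn 0.6 deg) rows 0.7
```

View pics/scene2.png

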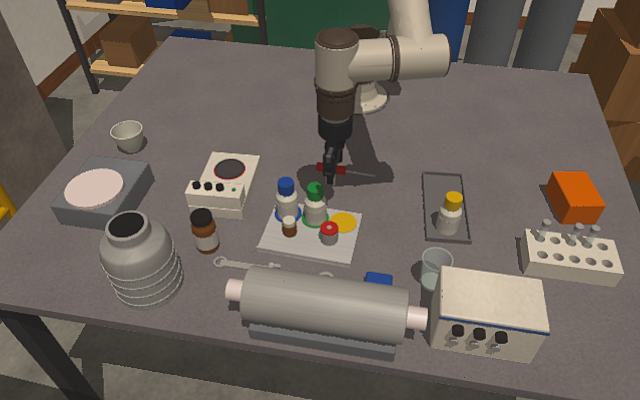

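Request:
play_rows:
  targets:
    - {"tx": 0.09, "ty": -0.05, "tz": 0, "spin": 0, "gripper": -1}
    - {"tx": 0.163, "ty": -0.091, "tz": 0, "spin": 0, "gripper": -1}
    - {"tx": 0.163, "ty": -0.091, "tz": 0, "spin": 0, "gripper": -1}
    - {"tx": 0.163, "ty": -0.091, "tz": 0.1, "spin": 0, "gripper": -1}
    - {"tx": 0.163, "ty": -0.091, "tz": 0.2, "spin": 0, "gripper": -1}
    - {"tx": 0.163, "ty": -0.091, "tz": 0.22, "spin": 0, "gripper": -1}
    - {"tx": 0.163, "ty": -0.091, "tz": 0.22, "spin": 0, "gripper": -1}

```text
clock: 8.7
position: [589.8, -24.9, 102.6]
ee_rot: [-0.693, 0.721, -0.0, -0.0]
contact_force: [-0.6, -0.5, 0.3]
gripper_width: 85.7
```

```bash
python3 plan.py 589 -27.8 101.5 178
```

```text
clock 8.70 pos [589.8 -24.9 102.6] yaw 177.7 j6 -0.27 w 85.7 tilt 0.02
shift tx 0.012 ty 0.003 tz 0.004 spin -0.006 (turn 0.3 deg) rows 0.1
```

Request:
play_rows:
  targets:
    - {"tx": 0.01, "ty": 0.003, "tz": 0.004, "spin": 0, "gripper": -1}
    - {"tx": 0.01, "ty": 0.003, "tz": 0.004, "spin": 0, "gripper": 1}
    - {"tx": 0.01, "ty": 0.003, "tz": 0.004, "spin": 0, "gripper": 1}
    - {"tx": 0.01, "ty": 0.003, "tz": 0.004, "spin": 0, "gripper": 1}
    - {"tx": 0.01, "ty": 0.003, "tz": 0.004, "spin": 0, "gripper": 1}
    - {"tx": 0.01, "ty": 0.003, "tz": 0.004, "spin": 0, "gripper": 1}

```text
clock: 9.45
position: [589.3, -27.8, 102.0]
ee_rot: [-0.693, 0.721, -0.001, 0.001]
contact_force: [1.6, -0.0, 3.0]
gripper_width: 38.8
```

```bash
python3 plan.py 475.5 295 225 -140
```

```text
clock 9.45 pos [589.3 -27.8 102. ] yaw 177.7 j6 -0.27 w 38.8 tilt 0.09
shift tx -1.272 ty 0.507 tz -0.493 spin -0.941 (turn 42.3 deg) rows 5.8
```

Request:
play_rows:
  targets:
    - {"tx": 0, "ty": 0, "tz": -0.1, "spin": 0, "gripper": 1}
    - {"tx": 0, "ty": 0, "tz": -0.25, "spin": 0, "gripper": 1}
    - {"tx": 0, "ty": 0, "tz": -0.4, "spin": 0, "gripper": 1}
    - {"tx": -0.1, "ty": 0.05, "tz": -0.5, "spin": -0.1, "gripper": 1}
    - {"tx": -0.25, "ty": 0.12, "tz": -0.5, "spin": -0.25, "gripper": 1}
    - {"tx": -0.43, "ty": 0.2, "tz": -0.5, "spin": -0.45, "gripper": 1}
    - {"tx": -0.62, "ty": 0.28, "tz": -0.5, "spin": -0.65, "gripper": 1}
    - {"tx": -0.81, "ty": 0.37, "tz": -0.5, "spin": -0.85, "gripper": 1}
    - {"tx": -1, "ty": 0.45, "tz": -0.5, "spin": -0.95, "gripper": 1}
    - {"tx": -1, "ty": 0.507, "tz": -0.5, "spin": -0.95, "gripper": 1}
    - {"tx": -1, "ty": 0.507, "tz": -0.5, "spin": -0.95, "gripper": 1}

```text
clock: 10.82
position: [470.8, 226.7, 225.6]
ee_rot: [0.908, -0.419, -0.001, 0.001]
contact_force: [0.1, -1.1, -1.1]
gripper_width: 38.4
```

```bash
python3 plan.py 475.5 295 97 -140
```

```text
clock 10.82 pos [470.8 226.7 225.6] yaw -139.5 j6 -0.05 w 38.4 tilt 0.14
shift tx -0.196 ty -0.193 tz 0.514 spin 0.010 (turn -0.5 deg) rows 2.3
```

Request:
play_rows:
  targets:
    - {"tx": -0.1, "ty": -0.1, "tz": 0, "spin": 0, "gripper": 1}
    - {"tx": -0.196, "ty": -0.193, "tz": 0.04, "spin": 0, "gripper": 1}
    - {"tx": -0.196, "ty": -0.193, "tz": 0.15, "spin": 0, "gripper": 1}
    - {"tx": -0.196, "ty": -0.193, "tz": 0.3, "spin": 0, "gripper": 1}
    - {"tx": -0.196, "ty": -0.193, "tz": 0.42, "spin": 0, "gripper": 1}
    - {"tx": -0.196, "ty": -0.193, "tz": 0.49, "spin": 0, "gripper": 1}
    - {"tx": -0.196, "ty": -0.193, "tz": 0.5, "spin": 0, "gripper": 1}
    - {"tx": -0.196, "ty": -0.193, "tz": 0.508, "spin": 0, "gripper": 1}
    - {"tx": -0.196, "ty": -0.193, "tz": 0.508, "spin": 0, "gripper": 1}

```text
clock: 11.95
position: [477.8, 295.7, 100.1]
ee_rot: [0.908, -0.42, 0.0, -0.001]
contact_force: [1.1, -0.5, -2.1]
gripper_width: 38.3
```

```bash
python3 plan.py 475.5 295 95.8 -140
```

```text
clock 11.95 pos [477.8 295.7 100.1] yaw -139.6 j6 -0.14 w 38.3 tilt 0.09
shift tx -0.004 ty 0.009 tz 0.017 spin 0.008 (turn -0.4 deg) rows 0.1
```

Request:
play_rows:
  targets:
    - {"tx": -0.004, "ty": 0.009, "tz": 0.006, "spin": 0, "gripper": 1}
    - {"tx": -0.004, "ty": 0.009, "tz": 0.012, "spin": 0, "gripper": 1}
    - {"tx": -0.004, "ty": 0.009, "tz": 0.017, "spin": 0, "gripper": 1}
    - {"tx": -0.004, "ty": 0.009, "tz": 0.017, "spin": 0, "gripper": 1}

```text
clock: 12.45
position: [474.9, 295.1, 95.9]
ee_rot: [0.908, -0.419, 0.0, -0.0]
contact_force: [-1.7, -1.4, 5.2]
gripper_width: 38.3
```

Request:
play_rows:
  targets:
    - {"tx": 0, "ty": 0, "tz": 0, "spin": 0, "gripper": -0.6}
    - {"tx": 0, "ty": 0, "tz": 0, "spin": 0, "gripper": -0.6}
    - {"tx": 0, "ty": 0, "tz": 0, "spin": 0, "gripper": -0.6}
    - {"tx": 0, "ty": 0, "tz": -0.1, "spin": 0, "gripper": -0.6}
    - {"tx": 0, "ty": 0, "tz": -0.25, "spin": 0, "gripper": -0.6}
    - {"tx": 0.15, "ty": 0.12, "tz": -0.25, "spin": 0.15, "gripper": -0.6}
    - {"tx": 0.3, "ty": 0.26, "tz": -0.25, "spin": 0.35, "gripper": -0.8}
    - {"tx": 0.45, "ty": 0.4, "tz": -0.25, "spin": 0.55, "gripper": -0.8}
    - {"tx": 0.6, "ty": 0.55, "tz": -0.25, "spin": 0.75, "gripper": -0.8}
    - {"tx": 0.75, "ty": 0.7, "tz": -0.25, "spin": 0.95, "gripper": -0.8}
    - {"tx": 0.8, "ty": 0.8, "tz": -0.25, "spin": 0.95, "gripper": -0.8}
    - {"tx": 0.8, "ty": 0.8, "tz": -0.25, "spin": 0.95, "gripper": -0.8}

```text
clock: 13.95
position: [451.4, 11.6, 157.6]
ee_rot: [-0.691, 0.722, 0.0, -0.0]
contact_force: [0.4, 0.3, 0.6]
gripper_width: 77.0
```

```bash
python3 plan.py 584 -101.5 101.5 178
```

```text
clock 13.95 pos [451.4  11.6 157.6] yaw 177.5 j6 -0.43 w 77.0 tilt 0.02
shift tx 0.429 ty -0.550 tz 0.224 spin -0.011 (turn 0.5 deg) rows 2.9
```

Request:
play_rows:
  targets:
    - {"tx": 0.14, "ty": -0.18, "tz": 0, "spin": 0, "gripper": -1}
    - {"tx": 0.28, "ty": -0.36, "tz": 0, "spin": 0, "gripper": -1}
    - {"tx": 0.429, "ty": -0.55, "tz": 0, "spin": 0, "gripper": -1}
    - {"tx": 0.429, "ty": -0.55, "tz": 0, "spin": 0, "gripper": -1}
    - {"tx": 0.429, "ty": -0.55, "tz": 0.04, "spin": 0, "gripper": -1}
    - {"tx": 0.429, "ty": -0.55, "tz": 0.15, "spin": 0, "gripper": -1}
    - {"tx": 0.429, "ty": -0.55, "tz": 0.22, "spin": 0, "gripper": -1}
    - {"tx": 0.429, "ty": -0.55, "tz": 0.22, "spin": 0, "gripper": -1}

```text
clock: 14.95
position: [583.4, -98.5, 101.0]
ee_rot: [-0.693, 0.721, 0.001, -0.001]
contact_force: [0.1, 0.0, 0.0]
gripper_width: 85.4
```

```bash
python3 plan.py 584 -101.5 101.5 178
```

```text
clock 14.95 pos [583.4 -98.5 101. ] yaw 177.8 j6 -0.14 w 85.4 tilt 0.23
shift tx 0.012 ty -0.003 tz -0.002 spin -0.005 (turn 0.2 deg) rows 0.1
```

Request:
play_rows:
  targets:
    - {"tx": 0.011, "ty": -0.002, "tz": -0.003, "spin": 0, "gripper": -1}
    - {"tx": 0.011, "ty": -0.002, "tz": -0.003, "spin": 0, "gripper": 1}
    - {"tx": 0.011, "ty": -0.002, "tz": -0.003, "spin": 0, "gripper": 1}
    - {"tx": 0.011, "ty": -0.002, "tz": -0.003, "spin": 0, "gripper": 1}
    - {"tx": 0.011, "ty": -0.002, "tz": -0.003, "spin": 0, "gripper": 1}
    - {"tx": 0.011, "ty": -0.002, "tz": -0.003, "spin": 0, "gripper": 1}

```text
clock: 15.7
position: [586.3, -102.6, 104.1]
ee_rot: [-0.693, 0.721, -0.001, 0.001]
contact_force: [0.8, 1.0, 4.1]
gripper_width: 38.3
```

```bash
python3 plan.py 395.7 289 225 -140
```

```text
clock 15.70 pos [ 586.3 -102.6  104.1] yaw 177.7 j6 -0.14 w 38.3 tilt 0.09
shift tx -1.534 ty 0.824 tz -0.485 spin -0.941 (turn 42.3 deg) rows 7.2
```

Request:
play_rows:
  targets:
    - {"tx": 0, "ty": 0, "tz": -0.1, "spin": 0, "gripper": 1}
    - {"tx": 0, "ty": 0, "tz": -0.25, "spin": 0, "gripper": 1}
    - {"tx": 0, "ty": 0, "tz": -0.4, "spin": 0, "gripper": 1}
    - {"tx": -0.1, "ty": 0.1, "tz": -0.5, "spin": -0.1, "gripper": 1}
    - {"tx": -0.22, "ty": 0.22, "tz": -0.5, "spin": -0.25, "gripper": 1}
    - {"tx": -0.36, "ty": 0.34, "tz": -0.5, "spin": -0.45, "gripper": 1}
    - {"tx": -0.52, "ty": 0.47, "tz": -0.5, "spin": -0.65, "gripper": 1}
    - {"tx": -0.68, "ty": 0.6, "tz": -0.5, "spin": -0.85, "gripper": 1}
    - {"tx": -0.84, "ty": 0.72, "tz": -0.5, "spin": -0.95, "gripper": 1}
    - {"tx": -0.95, "ty": 0.82, "tz": -0.5, "spin": -0.95, "gripper": 1}
    - {"tx": -1, "ty": 0.82, "tz": -0.5, "spin": -0.95, "gripper": 1}
    - {"tx": -1, "ty": 0.82, "tz": -0.5, "spin": -0.95, "gripper": 1}

```text
clock: 17.2
position: [391.0, 156.1, 227.9]
ee_rot: [0.908, -0.419, -0.0, 0.0]
contact_force: [0.3, -0.7, -0.8]
gripper_width: 38.4
```

```bash
python3 plan.py 395.7 289 98 -140
```

```text
clock 17.20 pos [391.  156.1 227.9] yaw -139.5 j6 -0.06 w 38.4 tilt 0.05
shift tx -0.392 ty -0.360 tz 0.519 spin 0.011 (turn -0.5 deg) rows 3.0
```

Request:
play_rows:
  targets:
    - {"tx": -0.12, "ty": -0.11, "tz": 0, "spin": 0, "gripper": 1}
    - {"tx": -0.26, "ty": -0.24, "tz": 0, "spin": 0, "gripper": 1}
    - {"tx": -0.36, "ty": -0.33, "tz": 0, "spin": 0, "gripper": 1}
    - {"tx": -0.392, "ty": -0.36, "tz": 0.04, "spin": 0, "gripper": 1}
    - {"tx": -0.392, "ty": -0.36, "tz": 0.15, "spin": 0, "gripper": 1}
    - {"tx": -0.392, "ty": -0.36, "tz": 0.3, "spin": 0, "gripper": 1}
    - {"tx": -0.392, "ty": -0.36, "tz": 0.42, "spin": 0, "gripper": 1}
    - {"tx": -0.392, "ty": -0.36, "tz": 0.48, "spin": 0, "gripper": 1}
    - {"tx": -0.392, "ty": -0.36, "tz": 0.5, "spin": 0, "gripper": 1}
    - {"tx": -0.392, "ty": -0.36, "tz": 0.508, "spin": 0, "gripper": 1}
    - {"tx": -0.392, "ty": -0.36, "tz": 0.508, "spin": 0, "gripper": 1}

```text
clock: 18.58
position: [396.4, 288.6, 101.8]
ee_rot: [0.908, -0.42, 0.0, -0.0]
contact_force: [0.5, 0.2, -1.3]
gripper_width: 38.7
```

```bash
python3 plan.py 395.7 289 97 -140
```

```text
clock 18.57 pos [396.4 288.6 101.8] yaw -139.6 j6 -0.26 w 38.7 tilt 0.05
shift tx -0.003 ty 0.001 tz 0.019 spin 0.009 (turn -0.4 deg) rows 0.1
```

Request:
play_rows:
  targets:
    - {"tx": 0, "ty": 0, "tz": 0.006, "spin": 0, "gripper": 1}
    - {"tx": 0, "ty": 0, "tz": 0.01, "spin": 0, "gripper": 1}
    - {"tx": 0, "ty": 0, "tz": 0.014, "spin": 0, "gripper": 1}
    - {"tx": 0, "ty": 0, "tz": 0.014, "spin": 0, "gripper": 1}

```text
clock: 19.08
position: [396.1, 288.8, 98.1]
ee_rot: [0.908, -0.419, 0.0, -0.0]
contact_force: [-1.1, -0.2, 0.4]
gripper_width: 38.7
```

Request:
play_rows:
  targets:
    - {"tx": 0, "ty": 0, "tz": 0.004, "spin": 0, "gripper": 1}
    - {"tx": 0, "ty": 0, "tz": 0.004, "spin": 0, "gripper": 1}
    - {"tx": 0, "ty": 0, "tz": 0.004, "spin": 0, "gripper": -0.6}
    - {"tx": 0, "ty": 0, "tz": 0.004, "spin": 0, "gripper": -0.6}
    - {"tx": 0, "ty": 0, "tz": 0.004, "spin": 0, "gripper": -0.6}
    - {"tx": 0, "ty": 0, "tz": -0.1, "spin": 0, "gripper": -0.6}
    - {"tx": 0, "ty": 0, "tz": -0.25, "spin": 0, "gripper": -0.6}
    - {"tx": 0.15, "ty": 0.16, "tz": -0.25, "spin": 0, "gripper": -0.8}
    - {"tx": 0.3, "ty": 0.32, "tz": -0.25, "spin": 0, "gripper": -0.8}
    - {"tx": 0.38, "ty": 0.41, "tz": -0.25, "spin": 0, "gripper": -1}
    - {"tx": 0.38, "ty": 0.41, "tz": -0.25, "spin": 0, "gripper": -1}

```text
clock: 20.45
position: [378.9, 148.2, 160.3]
ee_rot: [0.907, -0.421, -0.0, 0.0]
contact_force: [-0.9, 1.5, -0.1]
gripper_width: 85.6
```

```bash
python3 - <<'E'
from h import *
d=get_image("top");cv2.imwrite("pics/top3.png",d["frame"][:,:,::-1]);C=cloud(d);z=C[...,2];X,Y=C[...,0],C[...,1]
for c,(a,b) in H.items():
    m=hue(d,a,b)
    for lab,zz,(x0,x1,y0,y1) in (('pad',10,(530,630,-150,100)),('cell',52,(630,680,-120,100)),('tray jar',114,(350,620,230,360))):
        k=m&(np.abs(z-zz)<6)&(X>x0)&(X<x1)&(Y>y0)&(Y<y1)
        if k.sum()<60: continue
        cs,_=cv2.findContours(k.astype(np.uint8),cv2.RETR_EXTERNAL,cv2.CHAIN_APPROX_NONE);q=max(cs,key=cv2.contourArea)[:,0]
        Q=onplane(d,q,zz)[:,:2].astype(np.float32);e=cv2.fitEllipse(Q)
        v,u=np.nonzero(k);M=onplane(d,np.c_[u,v],zz).mean(0)
        print(c,lab,'z',np.median(z[k]).round(1),'ell',np.round(e[0],1),np.round(e[1],1),'mean',M.round(1))
E
python3 plan.py 650.7 17.6 150
```

```text
yellow pad z 10.7 ell [590.   42.3] [67.3 68. ] mean [589.9  42.3  10. ]
yellow tray jar z 114.6 ell [556.1 300.7] [36.8 38.9] mean [556.1 300.7 114. ]
green pad z 10.5 ell [587.  -29.7] [63.9 64.6] mean [586.9 -29.7  10. ]
green tray jar z 114.6 ell [475.5 295.6] [36.8 39. ] mean [475.4 295.5 114. ]
blue pad z 10.5 ell [ 584.  -101.6] [64.4 65.2] mean [ 583.9 -101.6   10. ]
blue tray jar z 114.6 ell [401.3 292.5] [20.7 40.2] mean [401.7 292.4 114. ]
red cell z 52.3 ell [651.   17.8] [40.9 40.9] mean [650.8  17.8  52. ]
clock 20.50 pos [379.7 149.4 160.5] yaw -139.7 j6 -0.07 w 85.4 tilt 0.05
shift tx 1.104 ty -0.485 tz 0.043 spin -0.000 (turn 0.0 deg) rows 4.8
```

View pics/top3.png

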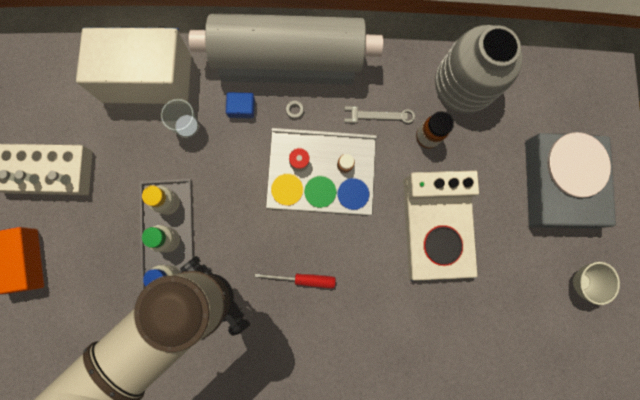

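Request:
play_rows:
  targets:
    - {"tx": 0.2, "ty": -0.1, "tz": 0, "spin": 0, "gripper": -1}
    - {"tx": 0.4, "ty": -0.2, "tz": 0, "spin": 0, "gripper": -1}
    - {"tx": 0.6, "ty": -0.3, "tz": 0, "spin": 0, "gripper": -1}
    - {"tx": 0.8, "ty": -0.4, "tz": 0, "spin": 0, "gripper": -1}
    - {"tx": 1, "ty": -0.485, "tz": 0.04, "spin": 0, "gripper": -1}
    - {"tx": 1, "ty": -0.485, "tz": 0.14, "spin": 0, "gripper": -1}
    - {"tx": 1, "ty": -0.485, "tz": 0.14, "spin": 0, "gripper": -1}

```text
clock: 21.38
position: [633.2, 38.3, 122.1]
ee_rot: [0.908, -0.419, -0.002, 0.002]
contact_force: [0.2, 0.3, -0.2]
gripper_width: 85.2
```

```bash
python3 plan.py 650.9 17.8 35
```

```text
clock 21.38 pos [633.2  38.3 122.1] yaw -139.6 j6 0.39 w 85.2 tilt 0.34
shift tx 0.109 ty -0.003 tz 0.348 spin -0.000 (turn 0.0 deg) rows 1.5
```

Request:
play_rows:
  targets:
    - {"tx": 0.109, "ty": -0.003, "tz": 0, "spin": 0, "gripper": -1}
    - {"tx": 0.109, "ty": -0.003, "tz": 0, "spin": 0, "gripper": -1}
    - {"tx": 0.109, "ty": -0.003, "tz": 0.1, "spin": 0, "gripper": -1}
    - {"tx": 0.109, "ty": -0.003, "tz": 0.2, "spin": 0, "gripper": -1}
    - {"tx": 0.109, "ty": -0.003, "tz": 0.28, "spin": 0, "gripper": -1}
    - {"tx": 0.109, "ty": -0.003, "tz": 0.33, "spin": 0, "gripper": -1}
    - {"tx": 0.109, "ty": -0.003, "tz": 0.33, "spin": 0, "gripper": -1}

```text
clock: 22.25
position: [651.7, 18.5, 42.5]
ee_rot: [0.908, -0.419, -0.0, 0.0]
contact_force: [0.6, -0.5, 0.8]
gripper_width: 85.2
```

```bash
python3 plan.py 650.9 17.8 35
```

```text
clock 22.25 pos [651.7  18.5  42.5] yaw -139.5 j6 0.43 w 85.2 tilt 0.07
shift tx -0.000 ty 0.004 tz 0.030 spin -0.000 (turn 0.0 deg) rows 0.1
```

Request:
play_rows:
  targets:
    - {"tx": 0, "ty": 0.002, "tz": 0.03, "spin": 0, "gripper": -1}
    - {"tx": 0, "ty": 0.002, "tz": 0.03, "spin": 0, "gripper": -1}
    - {"tx": 0, "ty": 0.002, "tz": 0.03, "spin": 0, "gripper": 1}
    - {"tx": 0, "ty": 0.002, "tz": 0.03, "spin": 0, "gripper": 1}
    - {"tx": 0, "ty": 0.002, "tz": 0.03, "spin": 0, "gripper": 1}
    - {"tx": 0, "ty": 0.002, "tz": 0.03, "spin": 0, "gripper": 1}
    - {"tx": 0, "ty": 0.002, "tz": 0.03, "spin": 0, "gripper": 1}

```text
clock: 23.12
position: [652.2, 17.6, 36.0]
ee_rot: [0.908, -0.419, 0.001, -0.0]
contact_force: [0.4, 0.6, 4.8]
gripper_width: 42.5
```

```bash
python3 plan.py 475.2 -289.5 145
```

```text
clock 23.12 pos [652.2  17.6  36. ] yaw -139.6 j6 0.43 w 42.5 tilt 0.06
shift tx 0.476 ty 1.335 tz -0.437 spin -0.000 (turn 0.0 deg) rows 5.9
```

Request:
play_rows:
  targets:
    - {"tx": 0, "ty": 0, "tz": -0.08, "spin": 0, "gripper": 1}
    - {"tx": 0, "ty": 0, "tz": -0.2, "spin": 0, "gripper": 1}
    - {"tx": 0, "ty": 0, "tz": -0.35, "spin": 0, "gripper": 1}
    - {"tx": 0.03, "ty": 0.08, "tz": -0.45, "spin": 0, "gripper": 1}
    - {"tx": 0.1, "ty": 0.25, "tz": -0.45, "spin": 0, "gripper": 1}
    - {"tx": 0.17, "ty": 0.45, "tz": -0.45, "spin": 0, "gripper": 1}
    - {"tx": 0.25, "ty": 0.65, "tz": -0.45, "spin": 0, "gripper": 1}
    - {"tx": 0.33, "ty": 0.85, "tz": -0.45, "spin": 0, "gripper": 1}
    - {"tx": 0.42, "ty": 0.95, "tz": -0.45, "spin": 0, "gripper": 1}
    - {"tx": 0.476, "ty": 1, "tz": -0.45, "spin": 0, "gripper": 1}
    - {"tx": 0.476, "ty": 1, "tz": -0.45, "spin": 0, "gripper": 1}

```text
clock: 24.5
position: [538.2, -235.8, 146.8]
ee_rot: [0.907, -0.42, -0.001, -0.0]
contact_force: [0.5, 0.5, -2.5]
gripper_width: 42.8
```

```bash
python3 plan.py 475.2 -289.5 66
```

```text
clock 24.50 pos [ 538.2 -235.8  146.8] yaw -139.7 j6 0.84 w 42.8 tilt 0.09
shift tx 0.001 ty 0.331 tz 0.323 spin -0.000 (turn 0.0 deg) rows 1.9
```

Request:
play_rows:
  targets:
    - {"tx": 0, "ty": 0.15, "tz": 0, "spin": 0, "gripper": 1}
    - {"tx": 0, "ty": 0.28, "tz": 0, "spin": 0, "gripper": 1}
    - {"tx": 0.001, "ty": 0.331, "tz": 0, "spin": 0, "gripper": 1}
    - {"tx": 0.001, "ty": 0.331, "tz": 0.1, "spin": 0, "gripper": 1}
    - {"tx": 0.001, "ty": 0.331, "tz": 0.2, "spin": 0, "gripper": 1}
    - {"tx": 0.001, "ty": 0.331, "tz": 0.27, "spin": 0, "gripper": 1}
    - {"tx": 0.001, "ty": 0.331, "tz": 0.3, "spin": 0, "gripper": 1}
    - {"tx": 0.001, "ty": 0.331, "tz": 0.3, "spin": 0, "gripper": 1}

```text
clock: 25.5
position: [476.1, -288.5, 72.5]
ee_rot: [0.908, -0.419, -0.0, 0.0]
contact_force: [0.6, -0.4, -2.8]
gripper_width: 42.5
```

```bash
python3 plan.py 475.2 -289.5 66
```

```text
clock 25.50 pos [ 476.1 -288.5   72.5] yaw -139.5 j6 0.96 w 42.5 tilt 0.04
shift tx 0.001 ty 0.005 tz 0.026 spin -0.000 (turn 0.0 deg) rows 0.1
```

Request:
play_rows:
  targets:
    - {"tx": 0, "ty": 0.004, "tz": 0.008, "spin": 0, "gripper": 1}
    - {"tx": 0, "ty": 0.004, "tz": 0.016, "spin": 0, "gripper": 1}
    - {"tx": 0, "ty": 0.004, "tz": 0.02, "spin": 0, "gripper": 1}
    - {"tx": 0, "ty": 0.004, "tz": 0.024, "spin": 0, "gripper": 1}
    - {"tx": 0, "ty": 0.004, "tz": 0.024, "spin": 0, "gripper": 1}

```text
clock: 26.12
position: [474.9, -289.7, 66.8]
ee_rot: [0.908, -0.419, -0.0, 0.0]
contact_force: [-0.6, -0.4, -3.1]
gripper_width: 42.6
```

Request:
play_rows:
  targets:
    - {"tx": 0, "ty": 0, "tz": 0.004, "spin": 0, "gripper": 1}
    - {"tx": 0, "ty": 0, "tz": 0.006, "spin": 0, "gripper": 1}
    - {"tx": 0, "ty": 0, "tz": 0.006, "spin": 0, "gripper": 1}

```text
clock: 26.5
position: [475.1, -289.7, 65.9]
ee_rot: [0.908, -0.419, 0.0, 0.0]
contact_force: [-1.7, 1.8, 3.2]
gripper_width: 42.8
```

Request:
play_rows:
  targets:
    - {"tx": 0, "ty": 0, "tz": 0, "spin": 0, "gripper": -1}
    - {"tx": 0, "ty": 0, "tz": 0, "spin": 0, "gripper": -1}
    - {"tx": 0, "ty": 0, "tz": 0, "spin": 0, "gripper": -1}
    - {"tx": 0, "ty": 0, "tz": 0, "spin": 0, "gripper": -1}
    - {"tx": 0, "ty": 0, "tz": -0.08, "spin": 0, "gripper": -1}
    - {"tx": 0, "ty": 0, "tz": -0.25, "spin": 0, "gripper": -1}
    - {"tx": 0, "ty": 0, "tz": -0.4, "spin": 0, "gripper": -1}
    - {"tx": -0.2, "ty": -0.12, "tz": -0.4, "spin": 0, "gripper": -1}
    - {"tx": -0.4, "ty": -0.24, "tz": -0.4, "spin": 0, "gripper": -1}
    - {"tx": -0.6, "ty": -0.36, "tz": -0.4, "spin": 0, "gripper": -1}
    - {"tx": -0.79, "ty": -0.49, "tz": -0.4, "spin": 0, "gripper": -1}
    - {"tx": -0.79, "ty": -0.49, "tz": -0.4, "spin": 0, "gripper": -1}

```text
clock: 28.0
position: [440.0, -56.8, 165.8]
ee_rot: [0.909, -0.416, 0.0, -0.0]
contact_force: [0.3, -1.1, -0.3]
gripper_width: 85.2
```

```bash
python3 - <<'E'
from h import *
d=get_image("top");cv2.imwrite("pics/top4.png",d["frame"][:,:,::-1]);C=cloud(d);z=C[...,2]
m=hue(d,172,8);m[:,:400]=0;m[:200]=0;m[:,490:]=0;m[275:]=0
k=m&(abs(z-82)<6);v,u=np.nonzero(k);Q=onplane(d,np.c_[u,v],82);print(k.sum(),Q.mean(0),np.median(z[k]),cv2.minEnclosingCircle(Q[:,:2].astype(np.float32)))
d=get_image("scene");cv2.imwrite("pics/scene4.png",cv2.resize(d["frame"][130:270,160:480,::-1],None,fx=2.5,fy=2.5))
E
python3 plan.py 556.1 300.7 160
```

```text
350 [ 474.57318946 -288.40341679   82.        ] 82.24212749590833 ((474.7196044921875, -288.502685546875), 22.550535202026367)
clock 28.10 pos [440.3 -59.3 165.5] yaw -139.5 j6 0.47 w 85.2 tilt 0.03
shift tx -0.794 ty -1.288 tz 0.022 spin -0.000 (turn 0.0 deg) rows 6.1
```

View pics/scene4.png

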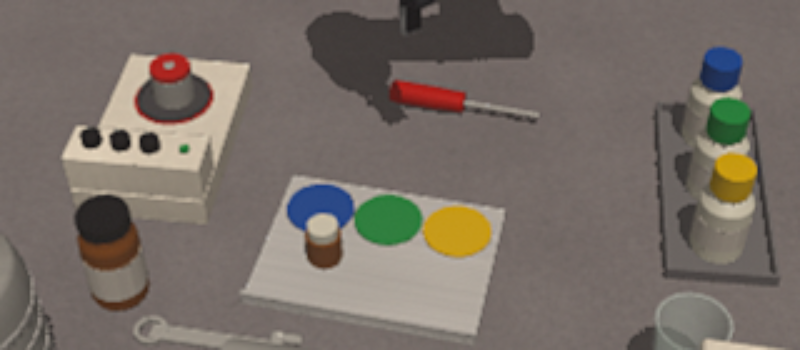

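View pics/top4.png

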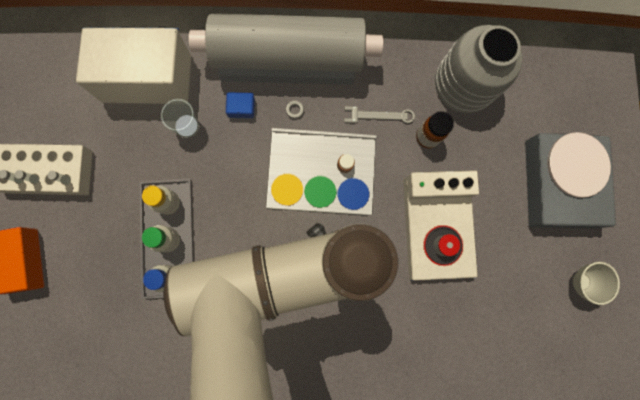

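```bash
python3 plan.py 396 288.8 160
```

```text
clock 28.10 pos [440.3 -59.3 165.5] yaw -139.5 j6 0.47 w 85.2 tilt 0.03
shift tx -1.173 ty -0.770 tz 0.022 spin -0.000 (turn 0.0 deg) rows 5.6
```

Request:
play_rows:
  targets:
    - {"tx": -0.18, "ty": -0.12, "tz": 0, "spin": 0, "gripper": -0.7}
    - {"tx": -0.36, "ty": -0.24, "tz": 0, "spin": 0, "gripper": -0.7}
    - {"tx": -0.55, "ty": -0.36, "tz": 0, "spin": 0, "gripper": -0.7}
    - {"tx": -0.75, "ty": -0.5, "tz": 0, "spin": 0, "gripper": -0.7}
    - {"tx": -0.9, "ty": -0.65, "tz": 0, "spin": 0, "gripper": -0.7}
    - {"tx": -1, "ty": -0.77, "tz": 0, "spin": 0, "gripper": -0.7}
    - {"tx": -1, "ty": -0.77, "tz": 0, "spin": 0, "gripper": -0.7}

```text
clock: 28.98
position: [426.2, 256.6, 164.9]
ee_rot: [0.908, -0.419, 0.0, -0.0]
contact_force: [-1.0, -0.0, -0.3]
gripper_width: 72.7
```

```bash
python3 plan.py 396 288.8 97
```

```text
clock 28.98 pos [426.2 256.6 164.9] yaw -139.6 j6 -0.16 w 72.7 tilt 0.02
shift tx -0.176 ty 0.008 tz 0.271 spin -0.000 (turn 0.0 deg) rows 1.3
```

Request:
play_rows:
  targets:
    - {"tx": -0.17, "ty": 0.008, "tz": 0, "spin": 0, "gripper": -0.7}
    - {"tx": -0.17, "ty": 0.008, "tz": 0, "spin": 0, "gripper": -0.7}
    - {"tx": -0.17, "ty": 0.008, "tz": 0, "spin": 0, "gripper": -0.7}

```text
clock: 29.35
position: [396.1, 285.0, 165.2]
ee_rot: [0.907, -0.42, -0.0, 0.0]
contact_force: [1.5, -0.3, -0.3]
gripper_width: 72.2
```

```bash
python3 plan.py 396 288.8 97
```

```text
clock 29.35 pos [396.1 285.  165.2] yaw -139.7 j6 -0.25 w 72.2 tilt 0.04
shift tx -0.012 ty -0.010 tz 0.273 spin -0.000 (turn 0.0 deg) rows 1.1
```

Request:
play_rows:
  targets:
    - {"tx": -0.012, "ty": -0.008, "tz": 0, "spin": 0, "gripper": -0.7}
    - {"tx": -0.012, "ty": -0.008, "tz": 0.1, "spin": 0, "gripper": -0.7}
    - {"tx": -0.012, "ty": -0.008, "tz": 0.2, "spin": 0, "gripper": -0.7}
    - {"tx": -0.012, "ty": -0.008, "tz": 0.265, "spin": 0, "gripper": -0.7}
    - {"tx": -0.012, "ty": -0.008, "tz": 0.265, "spin": 0, "gripper": -0.7}
    - {"tx": -0.012, "ty": -0.008, "tz": 0.265, "spin": 0, "gripper": -0.7}

```text
clock: 30.1
position: [395.9, 290.1, 99.7]
ee_rot: [0.908, -0.42, 0.0, -0.001]
contact_force: [-0.8, 0.5, -0.2]
gripper_width: 72.6
```

```bash
python3 plan.py 396 288.8 97
```

```text
clock 30.10 pos [395.9 290.1  99.7] yaw -139.6 j6 -0.26 w 72.6 tilt 0.07
shift tx 0.004 ty 0.003 tz 0.011 spin -0.000 (turn 0.0 deg) rows 0.0
```

Request:
play_rows:
  targets:
    - {"tx": 0.002, "ty": 0.002, "tz": 0.01, "spin": 0, "gripper": -0.7}
    - {"tx": 0.002, "ty": 0.002, "tz": 0.01, "spin": 0, "gripper": 1}
    - {"tx": 0.002, "ty": 0.002, "tz": 0.01, "spin": 0, "gripper": 1}
    - {"tx": 0.002, "ty": 0.002, "tz": 0.01, "spin": 0, "gripper": 1}
    - {"tx": 0.002, "ty": 0.002, "tz": 0.01, "spin": 0, "gripper": 1}
    - {"tx": 0.002, "ty": 0.002, "tz": 0.01, "spin": 0, "gripper": 1}

```text
clock: 30.85
position: [395.5, 289.7, 97.2]
ee_rot: [0.908, -0.419, 0.0, -0.001]
contact_force: [0.1, 0.1, 5.3]
gripper_width: 39.0
```

```bash
python3 plan.py 584 -101.6 235 178
```

```text
clock 30.85 pos [395.5 289.7  97.2] yaw -139.6 j6 -0.26 w 39.0 tilt 0.07
shift tx 1.680 ty 0.441 tz -0.552 spin 0.943 (turn -42.4 deg) rows 7.3
```

Request:
play_rows:
  targets:
    - {"tx": 0, "ty": 0, "tz": -0.1, "spin": 0, "gripper": 1}
    - {"tx": 0, "ty": 0, "tz": -0.25, "spin": 0, "gripper": 1}
    - {"tx": 0, "ty": 0, "tz": -0.4, "spin": 0, "gripper": 1}
    - {"tx": 0.08, "ty": 0.02, "tz": -0.53, "spin": 0.05, "gripper": 1}
    - {"tx": 0.25, "ty": 0.06, "tz": -0.53, "spin": 0.2, "gripper": 1}
    - {"tx": 0.43, "ty": 0.11, "tz": -0.53, "spin": 0.4, "gripper": 1}
    - {"tx": 0.61, "ty": 0.16, "tz": -0.53, "spin": 0.6, "gripper": 1}
    - {"tx": 0.79, "ty": 0.21, "tz": -0.53, "spin": 0.8, "gripper": 1}
    - {"tx": 0.93, "ty": 0.25, "tz": -0.53, "spin": 0.94, "gripper": 1}
    - {"tx": 1, "ty": 0.27, "tz": -0.53, "spin": 0.94, "gripper": 1}
    - {"tx": 1, "ty": 0.27, "tz": -0.53, "spin": 0.94, "gripper": 1}

```text
clock: 32.22
position: [505.3, 54.0, 227.7]
ee_rot: [-0.694, 0.72, 0.001, -0.001]
contact_force: [-1.0, 0.5, -1.7]
gripper_width: 38.5
```

```bash
python3 plan.py 584 -101.6 104 178
```

```text
clock 32.23 pos [505.3  54.  227.7] yaw 178.0 j6 -0.46 w 38.5 tilt 0.16
shift tx 0.611 ty -0.338 tz 0.494 spin -0.001 (turn 0.0 deg) rows 3.4
```

Request:
play_rows:
  targets:
    - {"tx": 0.15, "ty": -0.08, "tz": 0, "spin": 0, "gripper": 1}
    - {"tx": 0.35, "ty": -0.19, "tz": 0, "spin": 0, "gripper": 1}
    - {"tx": 0.53, "ty": -0.29, "tz": 0, "spin": 0, "gripper": 1}
    - {"tx": 0.611, "ty": -0.338, "tz": 0, "spin": 0, "gripper": 1}
    - {"tx": 0.611, "ty": -0.338, "tz": 0.1, "spin": 0, "gripper": 1}
    - {"tx": 0.611, "ty": -0.338, "tz": 0.25, "spin": 0, "gripper": 1}
    - {"tx": 0.611, "ty": -0.338, "tz": 0.38, "spin": 0, "gripper": 1}
    - {"tx": 0.611, "ty": -0.338, "tz": 0.44, "spin": 0, "gripper": 1}
    - {"tx": 0.611, "ty": -0.338, "tz": 0.47, "spin": 0, "gripper": 1}
    - {"tx": 0.611, "ty": -0.338, "tz": 0.47, "spin": 0, "gripper": 1}

```text
clock: 33.48
position: [585.6, -100.0, 111.9]
ee_rot: [-0.696, 0.719, -0.0, 0.0]
contact_force: [0.3, -0.1, -1.4]
gripper_width: 38.8
```

```bash
python3 plan.py 584 -101.6 103.2 178
```

```text
clock 33.48 pos [ 585.6 -100.   111.9] yaw 178.1 j6 -0.14 w 38.8 tilt 0.03
shift tx 0.006 ty 0.006 tz 0.035 spin 0.003 (turn -0.1 deg) rows 0.1
```

Request:
play_rows:
  targets:
    - {"tx": 0.005, "ty": 0.006, "tz": 0.015, "spin": 0, "gripper": 1}
    - {"tx": 0.005, "ty": 0.006, "tz": 0.025, "spin": 0, "gripper": 1}
    - {"tx": 0.005, "ty": 0.006, "tz": 0.031, "spin": 0, "gripper": 1}
    - {"tx": 0.005, "ty": 0.006, "tz": 0.034, "spin": 0, "gripper": 1}
    - {"tx": 0.005, "ty": 0.006, "tz": 0.034, "spin": 0, "gripper": 1}

```text
clock: 34.1
position: [583.8, -101.6, 103.2]
ee_rot: [-0.695, 0.719, -0.0, 0.0]
contact_force: [-0.3, -0.8, -1.2]
gripper_width: 38.7
```

```bash
python3 plan.py 584 -101.6 103.2 178
```

```text
clock 34.10 pos [ 583.8 -101.6  103.2] yaw 178.1 j6 -0.13 w 38.7 tilt 0.01
shift tx 0.000 ty -0.001 tz 0.000 spin 0.002 (turn -0.1 deg) rows 0.0
```

Still carrying the jar's weight; ease down a little more.

Request:
play_rows:
  targets:
    - {"tx": 0, "ty": 0, "tz": 0.004, "spin": 0, "gripper": 1}
    - {"tx": 0, "ty": 0, "tz": 0.006, "spin": 0, "gripper": 1}
    - {"tx": 0, "ty": 0, "tz": 0.006, "spin": 0, "gripper": 1}

```text
clock: 34.48
position: [583.9, -101.6, 103.1]
ee_rot: [-0.696, 0.718, -0.0, 0.0]
contact_force: [-2.4, 0.7, 5.6]
gripper_width: 38.6
```

Request:
play_rows:
  targets:
    - {"tx": 0, "ty": 0, "tz": 0, "spin": 0, "gripper": -0.7}
    - {"tx": 0, "ty": 0, "tz": 0, "spin": 0, "gripper": -0.7}
    - {"tx": 0, "ty": 0, "tz": 0, "spin": 0, "gripper": -0.7}
    - {"tx": 0, "ty": 0, "tz": -0.1, "spin": 0, "gripper": -0.7}
    - {"tx": 0, "ty": 0, "tz": -0.25, "spin": 0, "gripper": -0.7}
    - {"tx": -0.15, "ty": 0.08, "tz": -0.25, "spin": 0, "gripper": -0.7}
    - {"tx": -0.32, "ty": 0.16, "tz": -0.25, "spin": -0.2, "gripper": -0.7}
    - {"tx": -0.5, "ty": 0.24, "tz": -0.25, "spin": -0.4, "gripper": -0.7}
    - {"tx": -0.7, "ty": 0.34, "tz": -0.25, "spin": -0.6, "gripper": -0.7}
    - {"tx": -0.88, "ty": 0.42, "tz": -0.25, "spin": -0.8, "gripper": -0.7}
    - {"tx": -1, "ty": 0.46, "tz": -0.25, "spin": -0.94, "gripper": -0.7}
    - {"tx": -1, "ty": 0.46, "tz": -0.25, "spin": -0.94, "gripper": -0.7}

```text
clock: 35.98
position: [476.6, 153.9, 164.2]
ee_rot: [0.909, -0.418, 0.0, -0.0]
contact_force: [0.4, -0.5, -0.4]
gripper_width: 72.5
```

```bash
python3 plan.py 475.4 295.4 97 -140
```

```text
clock 35.98 pos [476.6 153.9 164.2] yaw -139.4 j6 0.07 w 72.5 tilt 0.03
shift tx -0.433 ty -0.365 tz 0.269 spin 0.013 (turn -0.6 deg) rows 2.5
```

Request:
play_rows:
  targets:
    - {"tx": -0.16, "ty": -0.13, "tz": 0, "spin": 0, "gripper": -0.7}
    - {"tx": -0.32, "ty": -0.27, "tz": 0, "spin": 0, "gripper": -0.7}
    - {"tx": -0.433, "ty": -0.365, "tz": 0, "spin": 0, "gripper": -0.7}
    - {"tx": -0.433, "ty": -0.365, "tz": 0, "spin": 0, "gripper": -0.7}
    - {"tx": -0.433, "ty": -0.365, "tz": 0, "spin": 0, "gripper": -0.7}

```text
clock: 36.6
position: [476.4, 292.6, 163.6]
ee_rot: [0.907, -0.42, -0.0, 0.001]
contact_force: [0.6, 0.1, 0.2]
gripper_width: 72.6
```

```bash
python3 plan.py 475.4 295.4 97 -140
```

```text
clock 36.60 pos [476.4 292.6 163.6] yaw -139.7 j6 -0.14 w 72.6 tilt 0.07
shift tx -0.011 ty -0.005 tz 0.267 spin 0.007 (turn -0.3 deg) rows 1.1
```

Request:
play_rows:
  targets:
    - {"tx": -0.01, "ty": -0.003, "tz": 0.05, "spin": 0, "gripper": -0.7}
    - {"tx": -0.01, "ty": -0.003, "tz": 0.15, "spin": 0, "gripper": -0.7}
    - {"tx": -0.01, "ty": -0.003, "tz": 0.24, "spin": 0, "gripper": -0.7}
    - {"tx": -0.01, "ty": -0.003, "tz": 0.265, "spin": 0, "gripper": -0.7}
    - {"tx": -0.01, "ty": -0.003, "tz": 0.265, "spin": 0, "gripper": -0.7}
    - {"tx": -0.01, "ty": -0.003, "tz": 0.265, "spin": 0, "gripper": -0.7}

```text
clock: 37.35
position: [475.8, 296.4, 98.7]
ee_rot: [0.908, -0.419, 0.0, -0.001]
contact_force: [0.4, 0.2, -0.7]
gripper_width: 72.6
```

```bash
python3 plan.py 475.4 295.4 97 -140
```

```text
clock 37.35 pos [475.8 296.4  98.7] yaw -139.6 j6 -0.14 w 72.6 tilt 0.10
shift tx 0.002 ty 0.004 tz 0.007 spin 0.009 (turn -0.4 deg) rows 0.0
```

Request:
play_rows:
  targets:
    - {"tx": 0.002, "ty": 0.004, "tz": 0.007, "spin": 0, "gripper": -0.7}
    - {"tx": 0.002, "ty": 0.004, "tz": 0.007, "spin": 0, "gripper": 1}
    - {"tx": 0.002, "ty": 0.004, "tz": 0.007, "spin": 0, "gripper": 1}
    - {"tx": 0.002, "ty": 0.004, "tz": 0.007, "spin": 0, "gripper": 1}
    - {"tx": 0.002, "ty": 0.004, "tz": 0.007, "spin": 0, "gripper": 1}
    - {"tx": 0.002, "ty": 0.004, "tz": 0.007, "spin": 0, "gripper": 1}

```text
clock: 38.1
position: [475.3, 295.4, 96.6]
ee_rot: [0.908, -0.419, 0.0, -0.001]
contact_force: [0.3, 0.1, 4.3]
gripper_width: 38.5
```

```bash
python3 plan.py 587 -29.7 235 178
```

```text
clock 38.10 pos [475.3 295.4  96.6] yaw -139.6 j6 -0.14 w 38.5 tilt 0.07
shift tx 1.280 ty 0.502 tz -0.554 spin 0.943 (turn -42.4 deg) rows 5.9
```

Request:
play_rows:
  targets:
    - {"tx": 0, "ty": 0, "tz": -0.1, "spin": 0, "gripper": 1}
    - {"tx": 0, "ty": 0, "tz": -0.25, "spin": 0, "gripper": 1}
    - {"tx": 0, "ty": 0, "tz": -0.4, "spin": 0, "gripper": 1}
    - {"tx": 0.08, "ty": 0.03, "tz": -0.53, "spin": 0.05, "gripper": 1}
    - {"tx": 0.25, "ty": 0.1, "tz": -0.53, "spin": 0.2, "gripper": 1}
    - {"tx": 0.43, "ty": 0.17, "tz": -0.53, "spin": 0.4, "gripper": 1}
    - {"tx": 0.61, "ty": 0.24, "tz": -0.53, "spin": 0.6, "gripper": 1}
    - {"tx": 0.79, "ty": 0.31, "tz": -0.53, "spin": 0.8, "gripper": 1}
    - {"tx": 0.93, "ty": 0.37, "tz": -0.53, "spin": 0.94, "gripper": 1}
    - {"tx": 1, "ty": 0.4, "tz": -0.53, "spin": 0.94, "gripper": 1}
    - {"tx": 1, "ty": 0.4, "tz": -0.53, "spin": 0.94, "gripper": 1}

```text
clock: 39.48
position: [560.4, 39.1, 227.7]
ee_rot: [-0.695, 0.719, 0.001, -0.001]
contact_force: [-0.4, -0.2, -1.1]
gripper_width: 38.6
```

```bash
python3 plan.py 587 -29.7 104 178
```

```text
clock 39.48 pos [560.4  39.1 227.7] yaw 178.1 j6 -0.39 w 38.6 tilt 0.11
shift tx 0.271 ty -0.117 tz 0.494 spin 0.001 (turn -0.1 deg) rows 2.3
```

Request:
play_rows:
  targets:
    - {"tx": 0.12, "ty": -0.05, "tz": 0, "spin": 0, "gripper": 1}
    - {"tx": 0.23, "ty": -0.1, "tz": 0, "spin": 0, "gripper": 1}
    - {"tx": 0.272, "ty": -0.115, "tz": 0, "spin": 0, "gripper": 1}
    - {"tx": 0.272, "ty": -0.115, "tz": 0, "spin": 0, "gripper": 1}
    - {"tx": 0.272, "ty": -0.115, "tz": 0.1, "spin": 0, "gripper": 1}
    - {"tx": 0.272, "ty": -0.115, "tz": 0.25, "spin": 0, "gripper": 1}
    - {"tx": 0.272, "ty": -0.115, "tz": 0.38, "spin": 0, "gripper": 1}
    - {"tx": 0.272, "ty": -0.115, "tz": 0.44, "spin": 0, "gripper": 1}
    - {"tx": 0.272, "ty": -0.115, "tz": 0.47, "spin": 0, "gripper": 1}
    - {"tx": 0.272, "ty": -0.115, "tz": 0.47, "spin": 0, "gripper": 1}

```text
clock: 40.72
position: [587.6, -28.6, 111.6]
ee_rot: [-0.696, 0.718, -0.0, 0.0]
contact_force: [0.5, -0.4, -1.1]
gripper_width: 38.6
```

```bash
python3 plan.py 587 -29.7 102.6 178
```

```text
clock 40.73 pos [587.6 -28.6 111.6] yaw 178.1 j6 -0.26 w 38.6 tilt 0.05
shift tx 0.004 ty 0.002 tz 0.036 spin 0.003 (turn -0.1 deg) rows 0.1
```

Request:
play_rows:
  targets:
    - {"tx": 0.004, "ty": 0.002, "tz": 0.015, "spin": 0, "gripper": 1}
    - {"tx": 0.004, "ty": 0.002, "tz": 0.025, "spin": 0, "gripper": 1}
    - {"tx": 0.004, "ty": 0.002, "tz": 0.031, "spin": 0, "gripper": 1}
    - {"tx": 0.004, "ty": 0.002, "tz": 0.036, "spin": 0, "gripper": 1}
    - {"tx": 0.004, "ty": 0.002, "tz": 0.036, "spin": 0, "gripper": 1}

```text
clock: 41.35
position: [586.9, -30.0, 102.6]
ee_rot: [-0.695, 0.719, -0.0, 0.0]
contact_force: [-0.8, -0.3, 1.8]
gripper_width: 38.7
```

```bash
python3 plan.py 587 -29.7 102.6 178
```

```text
clock 41.35 pos [586.9 -30.  102.6] yaw 178.1 j6 -0.26 w 38.7 tilt 0.02
shift tx -0.001 ty -0.001 tz -0.000 spin 0.003 (turn -0.1 deg) rows 0.0
```

Request:
play_rows:
  targets:
    - {"tx": 0, "ty": 0, "tz": 0.002, "spin": 0, "gripper": 1}
    - {"tx": 0, "ty": 0, "tz": 0.002, "spin": 0, "gripper": -0.7}
    - {"tx": 0, "ty": 0, "tz": 0.002, "spin": 0, "gripper": -0.7}
    - {"tx": 0, "ty": 0, "tz": 0.002, "spin": 0, "gripper": -0.7}
    - {"tx": 0, "ty": 0, "tz": -0.1, "spin": 0, "gripper": -0.7}
    - {"tx": 0, "ty": 0, "tz": -0.25, "spin": 0, "gripper": -0.7}
    - {"tx": -0.15, "ty": 0.03, "tz": -0.25, "spin": -0.1, "gripper": -0.7}
    - {"tx": -0.35, "ty": 0.06, "tz": -0.25, "spin": -0.3, "gripper": -0.7}
    - {"tx": -0.55, "ty": 0.1, "tz": -0.25, "spin": -0.5, "gripper": -0.7}
    - {"tx": -0.75, "ty": 0.13, "tz": -0.25, "spin": -0.7, "gripper": -0.7}
    - {"tx": -0.95, "ty": 0.17, "tz": -0.25, "spin": -0.9, "gripper": -0.7}
    - {"tx": -1, "ty": 0.17, "tz": -0.25, "spin": -0.94, "gripper": -0.7}

```text
clock: 42.85
position: [551.9, 224.0, 164.4]
ee_rot: [0.909, -0.417, 0.0, -0.0]
contact_force: [-0.6, -0.8, 0.1]
gripper_width: 72.5
```

```bash
python3 plan.py 556.1 300.8 97 -140
```

```text
clock 42.85 pos [551.9 224.  164.4] yaw -139.3 j6 0.05 w 72.5 tilt 0.02
shift tx -0.222 ty -0.213 tz 0.270 spin 0.015 (turn -0.7 deg) rows 1.6
```

Request:
play_rows:
  targets:
    - {"tx": -0.11, "ty": -0.1, "tz": 0, "spin": 0, "gripper": -0.7}
    - {"tx": -0.215, "ty": -0.205, "tz": 0, "spin": 0, "gripper": -0.7}
    - {"tx": -0.215, "ty": -0.205, "tz": 0, "spin": 0, "gripper": -0.7}
    - {"tx": -0.215, "ty": -0.205, "tz": 0, "spin": 0, "gripper": -0.7}

```text
clock: 43.35
position: [556.6, 294.6, 164.2]
ee_rot: [0.908, -0.42, -0.0, 0.0]
contact_force: [-0.3, -1.2, -0.3]
gripper_width: 72.7
```

```bash
python3 plan.py 556.1 300.8 97 -140
```

```text
clock 43.35 pos [556.6 294.6 164.2] yaw -139.6 j6 -0.04 w 72.7 tilt 0.06
shift tx -0.020 ty -0.015 tz 0.269 spin 0.008 (turn -0.4 deg) rows 1.1
```

Request:
play_rows:
  targets:
    - {"tx": -0.018, "ty": -0.014, "tz": 0.03, "spin": 0, "gripper": -0.7}
    - {"tx": -0.018, "ty": -0.014, "tz": 0.12, "spin": 0, "gripper": -0.7}
    - {"tx": -0.018, "ty": -0.014, "tz": 0.22, "spin": 0, "gripper": -0.7}
    - {"tx": -0.018, "ty": -0.014, "tz": 0.268, "spin": 0, "gripper": -0.7}
    - {"tx": -0.018, "ty": -0.014, "tz": 0.268, "spin": 0, "gripper": -0.7}
    - {"tx": -0.018, "ty": -0.014, "tz": 0.268, "spin": 0, "gripper": -0.7}

```text
clock: 44.1
position: [557.0, 301.4, 98.5]
ee_rot: [0.908, -0.419, 0.0, -0.001]
contact_force: [0.2, -0.1, 1.0]
gripper_width: 72.5
```

```bash
python3 plan.py 556.1 300.8 97 -140
```

```text
clock 44.10 pos [557.  301.4  98.5] yaw -139.6 j6 -0.05 w 72.5 tilt 0.10
shift tx -0.001 ty 0.004 tz 0.006 spin 0.009 (turn -0.4 deg) rows 0.0
```

Request:
play_rows:
  targets:
    - {"tx": 0, "ty": 0.004, "tz": 0.006, "spin": 0, "gripper": -0.7}
    - {"tx": 0, "ty": 0.004, "tz": 0.006, "spin": 0, "gripper": 1}
    - {"tx": 0, "ty": 0.004, "tz": 0.006, "spin": 0, "gripper": 1}
    - {"tx": 0, "ty": 0.004, "tz": 0.006, "spin": 0, "gripper": 1}
    - {"tx": 0, "ty": 0.004, "tz": 0.006, "spin": 0, "gripper": 1}
    - {"tx": 0, "ty": 0.004, "tz": 0.006, "spin": 0, "gripper": 1}

```text
clock: 44.85
position: [556.2, 300.9, 96.7]
ee_rot: [0.908, -0.419, 0.0, -0.001]
contact_force: [0.2, 1.1, 3.7]
gripper_width: 38.4
```

```bash
python3 plan.py 590 42.3 235 178
```

```text
clock 44.85 pos [556.2 300.9  96.7] yaw -139.6 j6 -0.05 w 38.4 tilt 0.09
shift tx 0.875 ty 0.567 tz -0.554 spin 0.943 (turn -42.4 deg) rows 4.7
```

Request:
play_rows:
  targets:
    - {"tx": 0, "ty": 0, "tz": -0.1, "spin": 0, "gripper": 1}
    - {"tx": 0, "ty": 0, "tz": -0.25, "spin": 0, "gripper": 1}
    - {"tx": 0, "ty": 0, "tz": -0.38, "spin": 0, "gripper": 1}
    - {"tx": 0.06, "ty": 0.04, "tz": -0.45, "spin": 0.05, "gripper": 1}
    - {"tx": 0.2, "ty": 0.13, "tz": -0.45, "spin": 0.2, "gripper": 1}
    - {"tx": 0.36, "ty": 0.23, "tz": -0.45, "spin": 0.4, "gripper": 1}
    - {"tx": 0.52, "ty": 0.34, "tz": -0.45, "spin": 0.6, "gripper": 1}
    - {"tx": 0.68, "ty": 0.44, "tz": -0.45, "spin": 0.8, "gripper": 1}
    - {"tx": 0.8, "ty": 0.52, "tz": -0.45, "spin": 0.94, "gripper": 1}
    - {"tx": 0.875, "ty": 0.567, "tz": -0.45, "spin": 0.94, "gripper": 1}
    - {"tx": 0.875, "ty": 0.567, "tz": -0.45, "spin": 0.94, "gripper": 1}
    - {"tx": 0.875, "ty": 0.567, "tz": -0.45, "spin": 0.94, "gripper": 1}

```text
clock: 46.35
position: [588.7, 41.7, 207.6]
ee_rot: [-0.695, 0.719, 0.001, -0.001]
contact_force: [0.7, 0.2, -1.6]
gripper_width: 38.9
```

```bash
python3 plan.py 590 42.3 102.7 178
```

```text
clock 46.35 pos [588.7  41.7 207.6] yaw 178.0 j6 -0.38 w 38.9 tilt 0.12
shift tx -0.003 ty -0.006 tz 0.420 spin 0.001 (turn -0.0 deg) rows 1.7
```

Request:
play_rows:
  targets:
    - {"tx": -0.003, "ty": -0.005, "tz": 0.1, "spin": 0, "gripper": 1}
    - {"tx": -0.003, "ty": -0.005, "tz": 0.22, "spin": 0, "gripper": 1}
    - {"tx": -0.003, "ty": -0.005, "tz": 0.33, "spin": 0, "gripper": 1}
    - {"tx": -0.003, "ty": -0.005, "tz": 0.38, "spin": 0, "gripper": 1}
    - {"tx": -0.003, "ty": -0.005, "tz": 0.395, "spin": 0, "gripper": 1}
    - {"tx": -0.003, "ty": -0.005, "tz": 0.395, "spin": 0, "gripper": 1}

```text
clock: 47.1
position: [591.3, 43.1, 110.5]
ee_rot: [-0.696, 0.718, -0.0, 0.0]
contact_force: [-0.9, 0.3, -2.2]
gripper_width: 38.7
```

```bash
python3 plan.py 590 42.3 102.7 178
```

```text
clock 47.10 pos [591.3  43.1 110.5] yaw 178.1 j6 -0.38 w 38.7 tilt 0.07
shift tx 0.003 ty 0.005 tz 0.031 spin 0.003 (turn -0.1 deg) rows 0.1
```

Request:
play_rows:
  targets:
    - {"tx": 0.003, "ty": 0.004, "tz": 0.012, "spin": 0, "gripper": 1}
    - {"tx": 0.003, "ty": 0.004, "tz": 0.022, "spin": 0, "gripper": 1}
    - {"tx": 0.003, "ty": 0.004, "tz": 0.028, "spin": 0, "gripper": 1}
    - {"tx": 0.003, "ty": 0.004, "tz": 0.031, "spin": 0, "gripper": 1}
    - {"tx": 0.003, "ty": 0.004, "tz": 0.031, "spin": 0, "gripper": 1}

```text
clock: 47.72
position: [589.9, 42.0, 102.7]
ee_rot: [-0.695, 0.719, -0.0, 0.0]
contact_force: [-0.9, 0.5, 3.3]
gripper_width: 38.7
```

```bash
python3 plan.py 590 42.3 102.7 178
```

```text
clock 47.73 pos [589.9  42.  102.7] yaw 178.1 j6 -0.38 w 38.7 tilt 0.02
shift tx -0.001 ty -0.000 tz -0.000 spin 0.003 (turn -0.1 deg) rows 0.0
```

Contact made; release, lift, and back toward the robot (ty positive = −x).

Request:
play_rows:
  targets:
    - {"tx": 0, "ty": 0, "tz": 0, "spin": 0, "gripper": -0.7}
    - {"tx": 0, "ty": 0, "tz": 0, "spin": 0, "gripper": -0.7}
    - {"tx": 0, "ty": 0, "tz": 0, "spin": 0, "gripper": -0.7}
    - {"tx": 0, "ty": 0, "tz": -0.1, "spin": 0, "gripper": -0.7}
    - {"tx": 0, "ty": 0, "tz": -0.3, "spin": 0, "gripper": -0.7}
    - {"tx": 0, "ty": 0.1, "tz": -0.4, "spin": 0, "gripper": -0.7}
    - {"tx": -0.1, "ty": 0.3, "tz": -0.4, "spin": 0, "gripper": -0.7}
    - {"tx": -0.25, "ty": 0.5, "tz": -0.4, "spin": 0, "gripper": -0.7}
    - {"tx": -0.4, "ty": 0.65, "tz": -0.4, "spin": 0, "gripper": -0.7}
    - {"tx": -0.5, "ty": 0.75, "tz": -0.4, "spin": 0, "gripper": -0.7}
    - {"tx": -0.5, "ty": 0.75, "tz": -0.4, "spin": 0, "gripper": -0.7}

```text
clock: 49.1
position: [405.3, 174.4, 202.5]
ee_rot: [-0.697, 0.717, 0.0, 0.001]
contact_force: [0.2, -0.3, 0.0]
gripper_width: 73.0
```

Run:
```python
from h import *
d=get_image("top");cv2.imwrite("pics/top5.png",d["frame"][:,:,::-1]);C=cloud(d);z=C[...,2];X,Y=C[...,0],C[...,1]
for c,(a,b) in H.items():
    zz=82 if c=='red' else 120
    k=hue(d,a,b)&(abs(z-zz)<6)&(X>400)&(X<640)&(Y<100)&(Y>-340)
    if k.sum()<60: print(c,k.sum());continue
    v,u=np.nonzero(k);Q=onplane(d,np.c_[u,v],zz);print(c,Q.mean(0).round(1),np.median(z[k]).round(1))
d=get_image("scene");cv2.imwrite("pics/scene5.png",cv2.resize(d["frame"][130:270,160:480,::-1],None,fx=2.5,fy=2.5))
```

```text
yellow [590.1  41.4 120. ] 120.5
green [586.7 -29.9 120. ] 120.6
blue [ 582.5 -101.5  120. ] 120.6
red [ 474.6 -288.5   82. ] 82.0
```

View pics/top5.png

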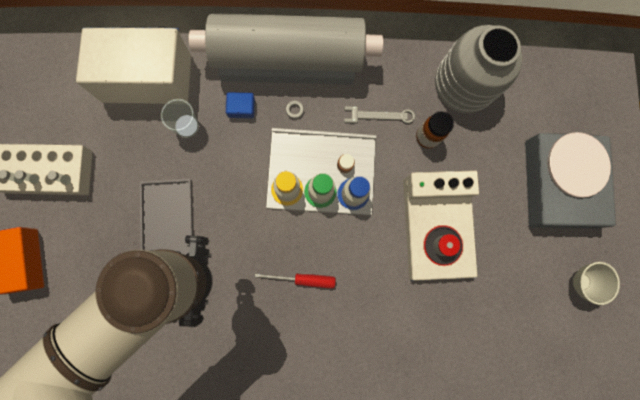

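View pics/scene5.png

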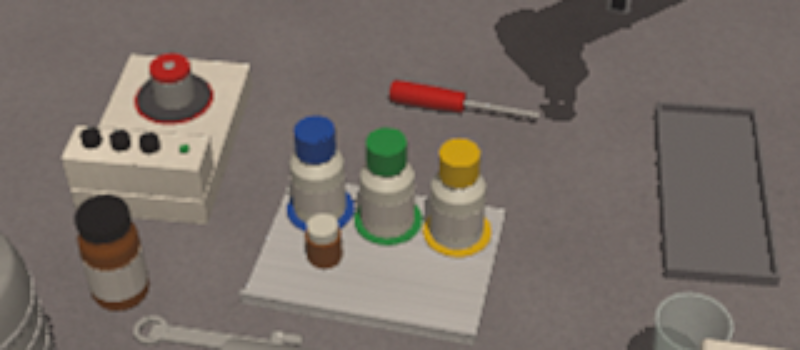

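```bash
python3 -c "
from bench import job_done,read_state
print(read_state()['clock']);print(job_done())"
```

```text
49.2
the job is handed in; nothing more can be done
None
```

I cleared the yellow, green and blue jars into the tray, set the reference cell in the seat, then put the blue, green and yellow jars back on their own pads. I handed in at 49.2 s with the gripper empty and clear of everything.

- **Jars:** the last top view put each cap within about 1.5 mm of its pad's centre: yellow 0.9, green 0.3, blue 1.5. Cap tops were at 120.5–120.6 mm against an expected 120 mm, so they stand upright.
- **Cell:** it stands upright at (474.6, −288.5), about 1 mm from the measured seat centre. Its top is at 82.0 mm, exactly as expected.
- **Vial and forces:** the vial shows no visible change in the pictures, though I did not measure its position numerically. The contact forces reported at the end of each move stayed under 6 N.
- **Disagreements:** in the first measurement the side camera placed the cap tops about 4–5 mm, and the cell about 3 mm, farther out in x than the top camera. I used the top camera throughout, and the tray positions of the yellow and green jars, measured after I set them down, agreed with the arm to about 1 mm. The blue jar was partly hidden by the arm in that check, so its tray reading was not used.

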